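# Make up the decanting kit and the open-bottle kit

### The arm

A 7-joint arm with a two-finger parallel gripper is mounted at the origin on the work surface; the furniture and walls round the work are solid. World frame = base frame: x ahead of the robot, y to its left, z up, the work surface at z = 0. Lengths are in m, angles in degrees, forces in N, time in s.
With the tool pointing down it reaches from about 0.425 to 0.875 m from the base axis. Payload 4.7 kg.
Tool frame: the origin (TCP) lies at the very end of the fingers, on their centre line; the grasp point (between the pads) lies 19 mm behind it (env.grip_point_offset is the distance from the TCP to the grasp point, in m); z points along the fingers, y is the line along which they close (so a half turn about z gives the same grasp; the last joint's range is limited). The gripper opens to 87 mm and grips with 3 to 60 N. Pads are 19 mm wide; open, the fingers measure 117 mm over their backs; the gripper's body (75 mm by 190 mm) begins 51 mm behind the grasp point.
Start: joints at [-71.671, 18.392, -4.016, 83.108, 1.295, 78.541, -3.26], TCP at [0.196, 0.62, 0.223] pointing down, gripper open.
Joint ranges: [-163.93, 163.93], [-17.29, 119.83], [-79.2, 71.16], [3.27, 140.29], [-89.18, 269.18], [5.43, 117.66], [-154.24, 154.24]. Speed limits (degrees/s): [147.25, 147.25, 180, 180, 180, 180, 180].

### API

Orientations are given as [roll, pitch, yaw] about the fixed x, y, z axes, in that order (R = Rz(yaw) Ry(pitch) Rx(roll)).
In Python, from cell import env gives the robot as it stands.
- The arm moves only by the tool jog_arm, never from a script. Its argument "motion" is a list of rows, each an object of numbers: "x", "y", "z": the shift along the tool's x, y, z in cm; "ax", "ay", "az": the turn, a rotation vector about the tool's x, y, z in degrees. In form: [{"x": .., "y": .., "z": .., "ax": .., "ay": .., "az": ..}, ...]. A call has exactly 5 rows; each row shifts and turns the commanded pose from where the row before left it, along the tool's axes as they then stand; what a row does not reach is not made up. A row lasts 1/10 s, in which the tool goes at most 50 mm and 8.59 degrees, less where a joint would pass 70% of its speed; a pose out of reach is approached as far as the arm can. A call is refused whole if a number of a shift passes 5 or a number of a turn 8.59, either way. A call with a gripper value outside its range is refused whole. "claw" is the gripper command: -1 is shut, 1 is fully open, values between are in proportion, set as the call begins (left out, the last holds). The fingers move at their own pace and stop on an object; "squeeze" is the grip in N (left out, the last holds). Time passes only in rows, so rows that do not move let the fingers close, or fill a call up. It gives the time, the measured TCP pose, the force, the opening and the grip force at its end, in the units of the state.
- env.get_obs(): the state, without advancing time (a new reading comes with each control period).
- env.read_camera(name): name is "scene" or "top" or "wrist"; returns the picture (384x512x3 uint8, red, green, blue); there is no depth.
- env.camera_params(name): a dict with "fx", "fy", "cx", "cy" (pixels), "extrinsics" (4x4, takes a point from world to camera coordinates). Camera axes: x right, y up, looking along -z (the intrinsics and any distortion apply to the point x, -y, -z); pixel columns grow to the right and rows downward; lengths in m; the calibration is good to about 2 mm. The wrist camera is an equidistant fisheye: a pixel r from the principal point sees the ray r / f radians off the axis. A picture is of the moment at which its call begins: read the wrist's pose just before it. camera_params takes no time and is no camera call; for the wrist camera it gives the pose at the moment of the call.
- env.sign_off(): hands the job in; it is judged then, once.
The state is a dict: "time_s": time; "qpos": joint angles; "joint_velocities": joint speeds; "effort": joint torques, N m; "tool_pos": TCP position; "tool_rot": TCP orientation; "force": force on the tool from outside, world axes, zero at the start; "wrist_torque": the same for the moment, N m; "grip_width": finger opening in m; "grasp_force": force on a finger pad.
Only numpy, scipy, OpenCV 4.12 (cv2) and the standard library are available. Lean on these libraries where they do the work, as an engineer would, in place of code of your own. Each camera call takes 0.05 s, during which the arm holds its last target. There are 200 camera calls.

### The job

Make up the two gift boxes, each packed in one upright row that starts at the rope end, so that nothing slides about and the free space is left at the low end for the wood wool. The wide box is the decanting kit: the candlestick close against the rope end, then the funnel close against the candlestick. The narrow box is the open-bottle kit: the drip ring pushed flat against the rope end, then the stopper close against the ring, shank up, and then the vacuum pump close against the stopper. Leave the tasting glass standing where it is.

Things in the scene. Friction and masses are not known exactly. Their poses are not given: they have to be found in the camera images.
- wide_box: The wider of two open pine boxes, 170 x 104 mm outside, 156 x 90 mm inside (inner faces of the ends at x = +-78 mm, of the sides at y = +-45 mm). Origin: centre of the underside; x runs along the length, +x to the full-height end with a rope loop outside (stands out 24 mm). Floor 8 mm thick, walls 7 mm; sides and rope end 48 mm high, the other end, where a lid would slide in, 37 mm. Fixed.
- narrow_box: The narrower of two open pine boxes, 166 x 78 mm outside, 152 x 64 mm inside (inner faces of the ends at x = +-76 mm, of the sides at y = +-32 mm). Origin: centre of the underside; x runs along the length, +x to the full-height end with a rope loop outside (stands out 24 mm). Floor 8 mm thick, walls 7 mm; sides and rope end 48 mm high, the other end, where a lid would slide in, 37 mm. Fixed.
- candlestick: Cream decanting candle in a low brass stick, standing, 131 mm high with the wick. Round foot 68 mm across and 11 mm high; the candle is 22 mm thick from 34 to 123 mm above the foot's underside, to be gripped there. Origin: centre of its underside, z up. 0.22 kg.
- funnel: Steel decanting funnel standing on its mouth, spout up, 92 mm high. The mouth is 70 mm across, the cone ends 44 mm up; above it the spout is 13 mm thick, 10 mm at its tip, to be gripped there. Origin: centre of the mouth's underside, z up. 0.08 kg.
- drip_ring: Steel drip-stop ring with dark felt inside, lying flat, 45 mm across, 13 mm high; a flat disc to the fingers (the hole is closed), gripped across its outside. Origin: centre of its underside, z up. 0.025 kg.
- stopper: Bottle stopper with a brass knob and a cork shank, standing on its knob with the shank up, 58 mm high. The knob is 35 mm across, from 0 to 30 mm; the shank is 20 mm thick, from 30 to 58 mm, to be gripped there. Origin: centre of its underside, z up. 0.06 kg.
- pump: Vacuum pump for opened bottles, standing, 120 mm high: white body 48 mm across up to 78 mm, a thin neck, and a black round handle 52 mm across from 99 to 120 mm, to be gripped there or at the body. Origin: centre of its underside, z up. 0.11 kg.
- glass: Empty stemmed tasting glass standing at the right-hand side of the stock, 64 mm across, 153 mm high; to be left alone. Origin: centre of its foot, z up. (Beware, not in this list: a fixed cork puller 0.63 m tall stands about 0.22 m ahead and 0.28 m to the right of the robot, on a board 28 mm high.)

How it is judged (in metres and radians):
At the end, for the whole second after the job is handed in: All five things stand upright (within 0.12 rad) on the floors of their boxes, at rest. Gaps of at most 12 mm between rope end and candlestick foot, foot and funnel mouth; narrow box: rope end and ring, ring and stopper knob, stopper knob and pump handle outline, seen from above (x of candlestick in the frame of wide_box between -0.078 and 0.078 m and y of candlestick in the frame of wide_box between -0.045 and 0.045 m and z of candlestick in the frame of wide_box between 0.004 and 0.013 m and angle between each of candlestick, funnel, drip_ring, stopper, pump's own z axis and vertical below 0.12 rad and linear speed of each of candlestick, funnel, drip_ring, stopper, pump below 0.02 m/s and angular speed of each of candlestick, funnel, drip_ring, stopper, pump below 0.3 rad/s and x of funnel in the frame of wide_box between -0.078 and 0.078 m and y of funnel in the frame of wide_box between -0.045 and 0.045 m and z of funnel in the frame of wide_box between 0.004 and 0.013 m and x of candlestick in the frame of wide_box above 0.032 m and horizontal distance between candlestick and funnel below 0.081 m and x of drip_ring in the frame of narrow_box between -0.076 and 0.076 m and y of drip_ring in the frame of narrow_box between -0.032 and 0.032 m and z of drip_ring in the frame of narrow_box between 0.004 and 0.013 m and x of stopper in the frame of narrow_box between -0.076 and 0.076 m and y of stopper in the frame of narrow_box between -0.032 and 0.032 m and z of stopper in the frame of narrow_box between 0.004 and 0.013 m and x of pump in the frame of narrow_box between -0.076 and 0.076 m and y of pump in the frame of narrow_box between -0.032 and 0.032 m and z of pump in the frame of narrow_box between 0.004 and 0.013 m and x of drip_ring in the frame of narrow_box above 0.0415 m and horizontal distance between drip_ring and stopper below 0.052 m and horizontal distance between stopper and pump below 0.0555 m); the robot touches nothing.
It fails at once if the tasting glass is knocked over or shifted by more than 3 cm (angle between glass's own z axis and vertical above 0.35 rad or distance of glass from where it was at the start of the episode above 0.03 m).
It also fails if it takes over 152 s, if anything falls off the work surface, if the arm or the gripper's body presses on something with over 40 N, if the wrist force passes 120 N, or if a joint passes its speed limit or range.

## Working session

There is one attempt and no reset: what is moved stays moved. The work goes in short steps, Python scripts to look and compute and a tool call to move; the robot and the scene stay as the last step left them, time stands still between calls to the robot, and variables do not carry over. Pictures are saved under pics/ and viewed, at most 14 in all, crops included, and the job is handed in when it is done.

Besides the shell and the picture viewer there is one more tool, called after "Request:" in YAML: its name, and indented under it one key for each argument. jog_arm: Moves the arm, as the interface text tells. Its arguments: {"type":"object","properties":{"motion":{"type":"array"},"claw":{"type":"number"},"squeeze":{"type":"number"}},"required":["motion"]}

```bash
ls; mkdir -p pics; python3 - <<'E'
from cell import env
import cv2,numpy as np
o=env.get_obs(); print({k:np.round(v,3).tolist() for k,v in o.items()})
for n in("scene","top","wrist"):
    p=env.camera_params(n);print(n,{k:np.round(v,3).tolist() for k,v in p.items()})
    im=env.read_camera(n); cv2.imwrite(f"pics/{n}0.png",im[:,:,::-1])
a=cv2.imread("pics/top0.png");cv2.imwrite("pics/top0b.png",cv2.resize(a,(800,600)))
E
```

```text
pics
{'time_s': 0.0, 'qpos': [-71.673, 18.439, -4.016, 83.176, 1.297, 78.54, -3.263], 'joint_velocities': [0.143, 0.099, -0.018, -0.076, -0.035, -0.104, 0.066], 'effort': [-0.0, -49.128, -0.404, -31.252, -0.064, 0.044, 0.0], 'tool_pos': [0.196, 0.619, 0.221], 'tool_rot': [-179.89, 0.008, 162.482], 'force': [0.324, -0.671, -0.179], 'wrist_torque': [-0.092, -0.023, 0.01], 'grasp_force': 0.0, 'grip_width': 0.087}
scene {'fx': 426.702, 'fy': 426.702, 'cx': 250.469, 'cy': 182.705, 'extrinsics': [[0.754, -0.657, 0.008, -0.437], [0.344, 0.404, 0.847, -0.181], [-0.56, -0.636, 0.531, -0.929], [0.0, 0.0, 0.0, 1.0]]}
top {'fx': 386.416, 'fy': 386.416, 'cx': 250.294, 'cy': 184.864, 'extrinsics': [[-0.012, -1.0, 0.006, -0.069], [0.987, -0.011, 0.163, -0.501], [-0.163, 0.007, 0.987, -1.189], [0.0, 0.0, 0.0, 1.0]]}
wrist {'fx': 297.319, 'fy': 297.319, 'cx': 256.413, 'cy': 189.827, 'extrinsics': [[0.301, 0.954, -0.003, -0.649], [-0.924, 0.291, -0.246, 0.03], [-0.234, 0.077, 0.969, -0.39], [0.0, 0.0, 0.0, 1.0]]}
```

View pics/top0b.png

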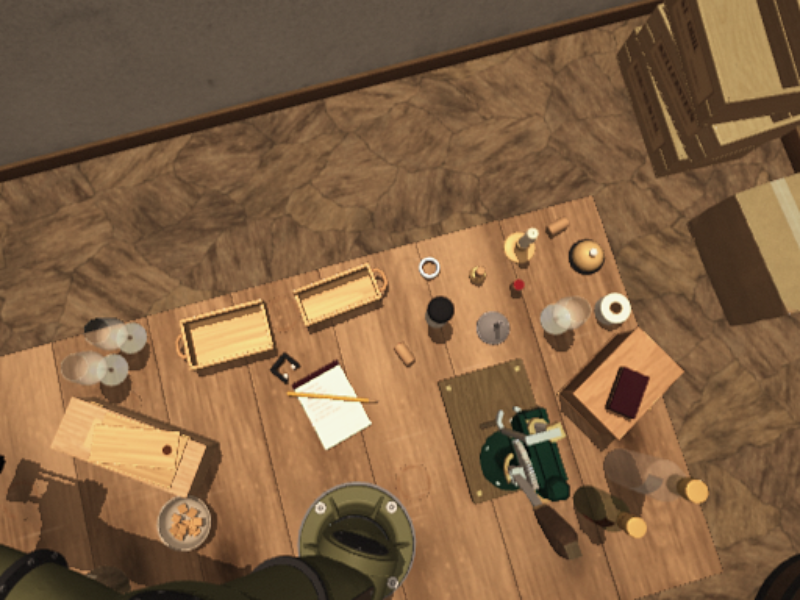

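View pics/scene0.png

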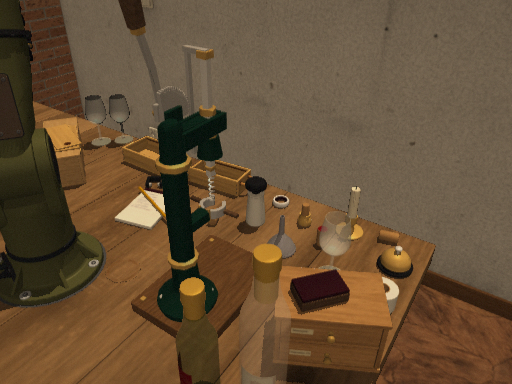

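View pics/wrist0.png

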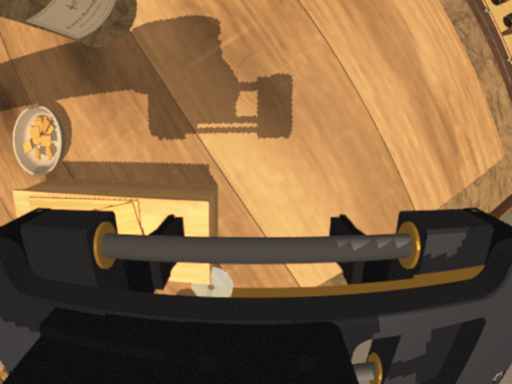

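```bash
cat > h.py <<'E'
import numpy as np, cv2
from cell import env
def ray(n,u,v,P=None):
    P=P or env.camera_params(n);E=P["extrinsics"]
    a,b=(u-P["cx"])/P["fx"],(v-P["cy"])/P["fy"]
    if n=="wrist":
        r=np.hypot(a,b);s=np.sin(r)/max(r,1e-9);d=np.array([a*s,-b*s,-np.cos(r)])
    else: d=np.array([a,-b,-1.])
    E=np.asarray(E);R=E[:3,:3];return -R.T@E[:3,3],R.T@d
def onz(n,u,v,z,P=None):
    o,d=ray(n,u,v,P);return o+d*(z-o[2])/d[2]
def pix(n,p,P=None):
    P=P or env.camera_params(n);E=np.asarray(P["extrinsics"]);c=E[:3,:3]@p+E[:3,3];q=np.array([c[0],-c[1],-c[2]])
    if n=="wrist":
        r=np.hypot(q[0],q[1]);t=np.arctan2(r,q[2]);return np.array([P["cx"]+P["fx"]*t*q[0]/r,P["cy"]+P["fy"]*t*q[1]/r])
    return np.array([P["cx"]+P["fx"]*q[0]/q[2],P["cy"]+P["fy"]*q[1]/q[2]])
E
python3 - <<'E'
import cv2
a=cv2.imread("pics/top0.png")
b=cv2.resize(a[140:225,260:400],None,fx=5,fy=5,interpolation=cv2.INTER_CUBIC)
c=cv2.resize(a[160:245,105:255],None,fx=5,fy=5,interpolation=cv2.INTER_CUBIC)
cv2.imwrite("pics/t1.png",b);cv2.imwrite("pics/t2.png",c)
E
```

```text
(no output)
```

View pics/t1.png

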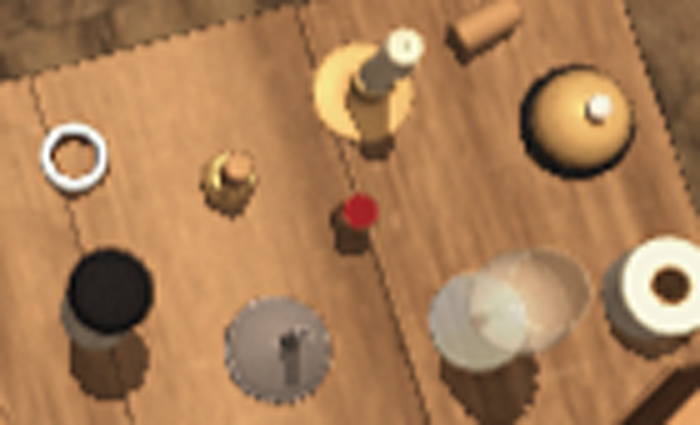

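View pics/t2.png

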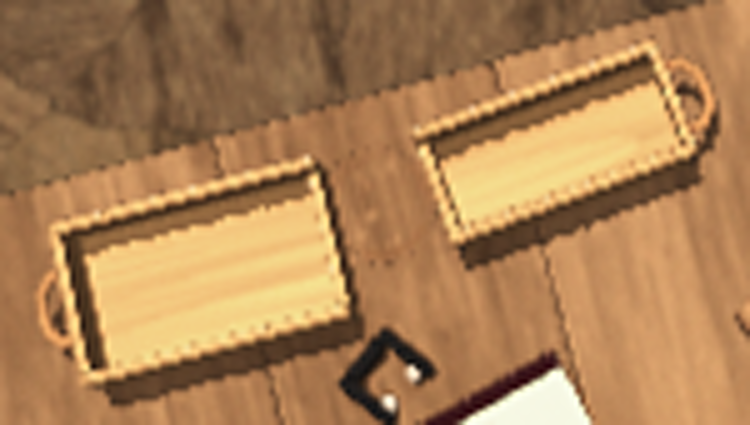

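```bash
python3 - <<'E'
from h import *
P=env.camera_params("top")
def c1(X,Y,z): return onz("top",260+(X+.5)/5-.5,140+(Y+.5)/5-.5,z,P)
def c2(X,Y,z): return onz("top",105+(X+.5)/5-.5,160+(Y+.5)/5-.5,z,P)
for n,X,Y,z in[("ring",74,158,.013),("stop top",237,167,.058),("stop knob",229,182,.015),("candle top",404,47,.123),("foot",363,90,.011),("pump",110,290,.12),("fun mouth",278,350,.0),("fun tip",292,343,.092),("glass foot",478,322,.002),("glass rim",537,300,.153)]:
    p=c1(X,Y,z);print(n,p.round(4),np.hypot(*p[:2]).round(3))
for n,l in(("wide",[(52,227),(92,382),(355,318),(312,158)]),("narrow",[(698,150),(652,42),(415,130),(462,245)])):
    q=np.array([c2(x,y,.048)for x,y in l]);print(n,q.round(4).tolist(),"c",q.mean(0).round(4),np.linalg.norm(q-np.roll(q,-1,0),axis=1).round(3))
    d=(q[0]+q[1]-q[2]-q[3])[:2];print("ang",np.degrees(np.arctan2(d[1],d[0])))
E
```

```text
ring [ 0.5494 -0.1549  0.013 ] 0.571
stop top [ 0.5334 -0.2546  0.058 ] 0.591
stop knob [ 0.5318 -0.2558  0.015 ] 0.59
candle top [ 0.5934 -0.348   0.123 ] 0.688
foot [ 0.5935 -0.3473  0.011 ] 0.688
pump [ 0.4478 -0.1668  0.12  ] 0.478
fun mouth [ 0.4228 -0.2861  0.    ] 0.511
fun tip [ 0.4179 -0.2786  0.092 ] 0.502
glass foot [ 0.4394 -0.4173  0.002 ] 0.606
glass rim [ 0.4349 -0.4097  0.153 ] 0.597
wide [[0.4399, 0.3497, 0.048], [0.3432, 0.3207, 0.048], [0.3807, 0.1589, 0.048], [0.4818, 0.1879, 0.048]] c [0.4114 0.2543 0.048 ] [0.101 0.166 0.105 0.167]
ang 103.79532492412527
narrow [[0.4841, -0.0556, 0.048], [0.5541, -0.027, 0.048], [0.4989, 0.1233, 0.048], [0.4256, 0.0928, 0.048]] c [0.4907 0.0334 0.048 ] [0.076 0.16  0.079 0.16 ]
ang -69.15755077040328
```

```bash
python3 - <<'E'
import cv2
a=cv2.imread("pics/top0.png");s=cv2.imread("pics/scene0.png")
b=cv2.resize(a[220:370,270:400],(520,600),interpolation=cv2.INTER_CUBIC)
c=cv2.resize(s[0:335,105:261],(279,600),interpolation=cv2.INTER_CUBIC)
cv2.imwrite("pics/t3.png",cv2.hconcat([b,c]))
E
```

```text
(no output)
```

View pics/t3.png

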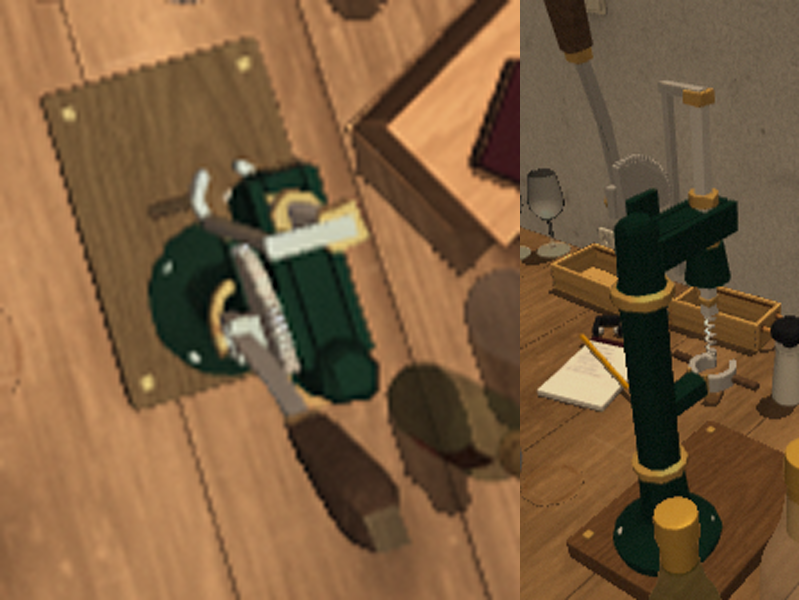

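```bash
python3 - <<'E'
from h import *
P=env.camera_params("top")
def c(X,Y,z): return onz("top",270+X/4,220+Y/4,z,P).round(3)
print("foot",c(208,300,.03),"board corners",c(40,95,.028),c(250,40,.028))
print("coltop",c(340,370,.4),c(340,370,.47));print("beam tip",c(285,165,.38),c(285,165,.45));print("left edge beam",c(235,185,.42));print("gold/white bar",c(345,225,.55),c(268,245,.5),c(345,225,.63))
print("lever end",c(390,530,.63),"lever base",c(235,335,.45),"fork",c(200,180,.2), c(200,180,.3))
S=env.camera_params("scene")
def s(X,Y): 
    return ray("scene",105+X*156/279,Y*335/600,S)
# beam front end scene (735-520,225): closest with top ray(285,175)
def tri(a,b):
    o1,d1=a;o2,d2=b
    t=np.linalg.lstsq(np.c_[d1,-d2],o2-o1,rcond=None)[0];p,q=o1+d1*t[0],o2+d2*t[1];return ((p+q)/2).round(3),np.linalg.norm(p-q).round(3)
T=lambda X,Y: ray("top",270+X/4,220+Y/4,P)
print("gold block",tri(T(345,225),s(179,97)));print("col top",tri(T(345,375),s(120,225)));print("beam",tri(T(285,170),s(215,215)))
E
```

```text
foot [ 0.157 -0.291  0.03 ] board corners [ 0.314 -0.166  0.028] [ 0.355 -0.333  0.028]
coltop [ 0.163 -0.292  0.4  ] [ 0.174 -0.274  0.47 ]
beam tip [ 0.269 -0.273  0.38 ] [ 0.272 -0.256  0.45 ]
left edge beam [ 0.261 -0.236  0.42 ]
gold/white bar [ 0.249 -0.258  0.55 ] [ 0.236 -0.235  0.5  ] [ 0.254 -0.236  0.63 ]
lever end [ 0.14  -0.247  0.63 ] lever base [ 0.188 -0.227  0.45 ] fork [ 0.254 -0.258  0.2  ] [ 0.258 -0.24   0.3  ]
gold block (array([ 0.243, -0.279,  0.474]), np.float64(0.001))
col top (array([ 0.16 , -0.299,  0.389]), np.float64(0.005))
beam (array([ 0.27, -0.28,  0.36]), np.float64(0.009))
```

```bash
cat > plan.py <<'E'
import sys,json
from h import *
def Rz(y): c,s=np.cos(np.radians(y)),np.sin(np.radians(y));return np.array([[c,s,0],[s,-c,0],[0,0,-1.]])
def plan(wps,start=None,dmax=4.8,amax=8.0):
    """wps: (x,y,z,yaw[,step]); prints calls of 5 rows; tool kept vertical"""
    o=env.get_obs();r=o["tool_rot"]
    cur=np.r_[o["tool_pos"],r[2]] if start is None else np.array(start,float)
    print("now",np.r_[o["tool_pos"],r].round(4).tolist(),"t",o["time_s"])
    rows=[]
    for i,w in enumerate(wps):
        dm=w[4] if len(w)>4 else dmax
        w=np.array(w[:4],float);dy=(w[3]-cur[3]+180)%360-180
        n=max(1,int(np.ceil(max(np.linalg.norm(w[:3]-cur[:3])*100/dm,abs(dy)/amax))))
        s=cur.copy()
        for k in range(n):
            g=s[:3]+(w[:3]-s[:3])*(k+1)/n; gy=s[3]+dy*(k+1)/n
            d=np.round(Rz(cur[3]).T@(g-cur[:3])*100,1)+0.; a=np.round(-(gy-cur[3]),1)+0.
            row={}
            for nm,v in zip(("x","y","z"),d):
                if v: row[nm]=float(v)
            if a: row["az"]=float(a)
            if i==0 and k==0 and start is None:
                # level correction
                M=cv2.Rodrigues
                if abs(abs(r[0])-180)>.4 or abs(r[1])>.4: print("TILT",r)
            cur[:3]+=Rz(cur[3])@d/100; cur[3]-=a; rows.append(row)
    while len(rows)%5: rows.append({})
    for j in range(0,len(rows),5): print(json.dumps(rows[j:j+5]))
NB=(np.array([.4907,.0334]),-69.16); WB=(np.array([.4114,.2543]),103.8)
def box(B,x,y=0):
    a=np.radians(B[1]);return B[0]+np.array([np.cos(a)*x-np.sin(a)*y,np.sin(a)*x+np.cos(a)*y])
E
python3 - <<'E'
from plan import *
w=[]
for k in range(1,21):
    f=k/20;az=np.radians(72.46+f*(-15.7-72.46));r=.65+f*(.571-.65)
    w.append((r*np.cos(az),r*np.sin(az),.22+.06*min(1,4*f)-.06*max(0,f-.75)*4,162.5+f*(20.84-162.5),6))
plan(w)
E
```

```text
now [0.1956, 0.6194, 0.2217, -179.9152, 0.0049, 162.4822] t 0.15
[{"x": -5.0, "y": -0.5, "z": -1.0, "az": 7.1}, {"x": -4.9, "y": -0.4, "z": -1.2, "az": 7.0}, {"x": -5.0, "y": -0.1, "z": -1.2, "az": 7.1}, {"x": -4.9, "y": 0.1, "z": -1.2, "az": 7.1}, {"x": -4.9, "y": 0.3, "z": -1.2, "az": 7.1}]
[{"x": -4.8, "y": 0.5, "az": 7.1}, {"x": -4.7, "y": 0.8, "az": 7.1}, {"x": -4.7, "y": 1.0, "az": 7.0}, {"x": -4.6, "y": 1.2, "az": 7.1}, {"x": -4.6, "y": 1.3, "az": 7.1}]
[{"x": -4.4, "y": 1.6, "az": 7.1}, {"x": -4.3, "y": 1.8, "az": 7.1}, {"x": -4.2, "y": 2.0, "az": 7.1}, {"x": -4.1, "y": 2.1, "az": 7.0}, {"x": -3.9, "y": 2.3, "az": 7.1}]
[{"x": -3.9, "y": 2.5, "z": 1.2, "az": 7.1}, {"x": -3.6, "y": 2.6, "z": 1.2, "az": 7.1}, {"x": -3.6, "y": 2.8, "z": 1.2, "az": 7.1}, {"x": -3.3, "y": 2.9, "z": 1.2, "az": 7.1}, {"x": -3.3, "y": 3.0, "z": 1.2, "az": 7.0}]
```

Request:
jog_arm:
  motion:
    - {"x": -4.8,"y": -0.5,"z": -1.0,"az": 7.1}
    - {"x": -4.8,"y": -0.4,"z": -1.2,"az": 7.0}
    - {"x": -4.8,"y": -0.1,"z": -1.2,"az": 7.1}
    - {"x": -4.8,"y": 0.1,"z": -1.2,"az": 7.1}
    - {"x": -4.8,"y": 0.3,"z": -1.2,"az": 7.1}
  claw: 1

```text
$.motion[0]: bad value
```

Request:
jog_arm:
  motion:
    - {"x": -4.8,"y": 0.5,"az": 7.1}
    - {"x": -4.7,"y": 0.8,"az": 7.1}
    - {"x": -4.7,"y": 1.0,"az": 7.0}
    - {"x": -4.6,"y": 1.2,"az": 7.1}
    - {"x": -4.6,"y": 1.3,"az": 7.1}

```text
$.motion[0]: bad value
```

Request:
jog_arm:
  motion:
    - {"x": -4.4,"y": 1.6,"az": 7.1}
    - {"x": -4.3,"y": 1.8,"az": 7.1}
    - {"x": -4.2,"y": 2.0,"az": 7.1}
    - {"x": -4.1,"y": 2.1,"az": 7.0}
    - {"x": -3.9,"y": 2.3,"az": 7.1}

```text
$.motion[0]: bad value
```

```bash
python3 - <<'E'
from plan import *
plan([(.5494,-.1549,.16,20.84)])
print(env.get_obs()["qpos"])
cv2.imwrite("pics/w1.png",env.read_camera("wrist")[:,:,::-1])
E
```

```text
now [0.1956, 0.6194, 0.2217, -179.9152, 0.0049, 162.4822] t 0.15
[{"x": -3.2, "y": -3.5, "z": 0.3, "az": 7.9}, {"x": -3.6, "y": -3.1, "z": 0.4, "az": 7.8}, {"x": -4.0, "y": -2.5, "z": 0.3, "az": 7.9}, {"x": -4.3, "y": -1.9, "z": 0.4, "az": 7.9}, {"x": -4.5, "y": -1.4, "z": 0.3, "az": 7.8}]
[{"x": -4.7, "y": -0.7, "z": 0.4, "az": 7.9}, {"x": -4.7, "z": 0.3, "az": 7.9}, {"x": -4.7, "y": 0.6, "z": 0.3, "az": 7.9}, {"x": -4.6, "y": 1.2, "z": 0.4, "az": 7.8}, {"x": -4.4, "y": 1.8, "z": 0.3, "az": 7.9}]
[{"x": -4.0, "y": 2.5, "z": 0.4, "az": 7.9}, {"x": -3.7, "y": 2.9, "z": 0.3, "az": 7.8}, {"x": -3.3, "y": 3.4, "z": 0.4, "az": 7.9}, {"x": -2.7, "y": 3.9, "z": 0.3, "az": 7.9}, {"x": -2.2, "y": 4.2, "z": 0.3, "az": 7.8}]
[{"x": -1.6, "y": 4.4, "z": 0.4, "az": 7.9}, {"x": -1.0, "y": 4.7, "z": 0.3, "az": 7.9}, {"x": -0.4, "y": 4.7, "z": 0.4, "az": 7.8}, {}, {}]
[-71.67201529  18.43137079  -4.01581056  83.15746562   1.29505328
  78.54121667  -3.25945011]
```

Request:
jog_arm:
  motion:
    - {"x": -4.8,"y": -0.5,"z": -1.0,"ax": 0,"ay": 0,"az": 7.1}
    - {"x": -4.8,"y": -0.4,"z": -1.2,"ax": 0,"ay": 0,"az": 7.0}
    - {"x": -4.8,"y": -0.1,"z": -1.2,"ax": 0,"ay": 0,"az": 7.1}
    - {"x": -4.8,"y": 0.1,"z": -1.2,"ax": 0,"ay": 0,"az": 7.1}
    - {"x": -4.8,"y": 0.3,"z": -1.2,"ax": 0,"ay": 0,"az": 7.1}
  claw: 1

```text
time_s: 0.7
tool_pos: [0.3975, 0.4881, 0.2807]
tool_rot: [-180.0, 0.0, 126.8]
force: [1.0, 0.3, 0.1]
grip_width: 0.0871
grasp_force: 0.0
```

```bash
sed -i 's/row={}/row=dict(x=0,y=0,z=0,ax=0,ay=0,az=0)/; s/rows.append({})/rows.append(dict(x=0,y=0,z=0,ax=0,ay=0,az=0))/' plan.py; python3 - <<'E'
from plan import *
w=[]
for k in range(6,19):
    f=k/20;az=np.radians(72.46+f*(-15.7-72.46));r=.65+f*(.571-.65)
    w.append((r*np.cos(az),r*np.sin(az),.28,162.5+f*(20.84-162.5),6))
plan(w)
E
```

```text
now [0.3975, 0.4881, 0.2807, -179.9975, 0.0044, 126.7867] t 0.7
[{"x": -5.2, "y": 0.8, "z": 0.1, "ax": 0, "ay": 0, "az": 6.8}, {"x": -4.8, "y": 0.7, "z": 0, "ax": 0, "ay": 0, "az": 7.1}, {"x": -4.7, "y": 1.0, "z": 0, "ax": 0, "ay": 0, "az": 7.1}, {"x": -4.6, "y": 1.2, "z": 0, "ax": 0, "ay": 0, "az": 7.0}, {"x": -4.5, "y": 1.4, "z": 0, "ax": 0, "ay": 0, "az": 7.1}]
[{"x": -4.4, "y": 1.6, "z": 0, "ax": 0, "ay": 0, "az": 7.1}, {"x": -4.4, "y": 1.7, "z": 0, "ax": 0, "ay": 0, "az": 7.1}, {"x": -4.2, "y": 2.0, "z": 0, "ax": 0, "ay": 0, "az": 7.1}, {"x": -4.0, "y": 2.1, "z": 0, "ax": 0, "ay": 0, "az": 7.0}, {"x": -4.0, "y": 2.3, "z": 0, "ax": 0, "ay": 0, "az": 7.1}]
[{"x": -3.8, "y": 2.5, "z": 0, "ax": 0, "ay": 0, "az": 7.1}, {"x": -3.7, "y": 2.6, "z": 0, "ax": 0, "ay": 0, "az": 7.1}, {"x": -3.5, "y": 2.8, "z": 0, "ax": 0, "ay": 0, "az": 7.1}, {"x": 0, "y": 0, "z": 0, "ax": 0, "ay": 0, "az": 0}, {"x": 0, "y": 0, "z": 0, "ax": 0, "ay": 0, "az": 0}]
```

Tracking is good.

Request:
jog_arm:
  motion:
    - {"x": -4.9,"y": 0.8,"z": 0,"ax": 0,"ay": 0,"az": 6.8}
    - {"x": -4.9,"y": 0.7,"z": 0,"ax": 0,"ay": 0,"az": 7.1}
    - {"x": -4.8,"y": 1.0,"z": 0,"ax": 0,"ay": 0,"az": 7.1}
    - {"x": -4.6,"y": 1.2,"z": 0,"ax": 0,"ay": 0,"az": 7.0}
    - {"x": -4.5,"y": 1.4,"z": 0,"ax": 0,"ay": 0,"az": 7.1}

```text
time_s: 1.2
tool_pos: [0.5369, 0.2912, 0.2803]
tool_rot: [180.0, 0.0, 91.7]
force: [0.5, 0.4, -0.0]
grip_width: 0.087
grasp_force: 0.0
```

Request:
jog_arm:
  motion:
    - {"x": -4.4,"y": 1.6,"z": 0,"ax": 0,"ay": 0,"az": 7.1}
    - {"x": -4.4,"y": 1.7,"z": 0,"ax": 0,"ay": 0,"az": 7.1}
    - {"x": -4.2,"y": 2.0,"z": 0,"ax": 0,"ay": 0,"az": 7.1}
    - {"x": -4.0,"y": 2.1,"z": 0,"ax": 0,"ay": 0,"az": 7.0}
    - {"x": -4.0,"y": 2.3,"z": 0,"ax": 0,"ay": 0,"az": 7.1}

```text
time_s: 1.7
tool_pos: [0.5867, 0.0665, 0.2803]
tool_rot: [180.0, -0.0, 56.3]
force: [0.5, 0.1, 0.2]
grip_width: 0.087
grasp_force: 0.0
```

```bash
python3 - <<'E'
from plan import *
P=env.camera_params("wrist");im=env.read_camera("wrist")
E=np.asarray(P["extrinsics"]);print("cam",(-E[:3,:3].T@E[:3,3]).round(3))
for n,p in dict(ring=(.5494,-.1549,.013),stop=(.533,-.255,.058),nbc=(.4907,.0334,.008),pump=(.448,-.167,.12)).items(): print(n,pix("wrist",np.array(p),P).round(0))
cv2.imwrite("pics/w2.png",im[:,:,::-1])
plan([(.5494,-.1549,.12,20.84)])
print(env.get_obs()["qpos"].round(1))
E
```

```text
cam [0.624 0.123 0.443]
ring [310. 282.]
stop [333. 338.]
nbc [217. 213.]
pump [266. 356.]
now [0.587, 0.0549, 0.281, 179.7487, 0.2566, 55.2885] t 1.75
[{"x": -3.2, "y": 1.5, "z": 2.7, "ax": 0, "ay": 0, "az": 5.7}, {"x": -3.1, "y": 1.8, "z": 2.7, "ax": 0, "ay": 0, "az": 5.8}, {"x": -2.9, "y": 2.1, "z": 2.7, "ax": 0, "ay": 0, "az": 5.7}, {"x": -2.6, "y": 2.3, "z": 2.6, "ax": 0, "ay": 0, "az": 5.8}, {"x": -2.4, "y": 2.6, "z": 2.7, "ax": 0, "ay": 0, "az": 5.7}]
[{"x": -2.1, "y": 2.9, "z": 2.7, "ax": 0, "ay": 0, "az": 5.7}, {"x": 0, "y": 0, "z": 0, "ax": 0, "ay": 0, "az": 0}, {"x": 0, "y": 0, "z": 0, "ax": 0, "ay": 0, "az": 0}, {"x": 0, "y": 0, "z": 0, "ax": 0, "ay": 0, "az": 0}, {"x": 0, "y": 0, "z": 0, "ax": 0, "ay": 0, "az": 0}]
[-35.   10.3  31.   88.   -5.   83.1 -38.5]
```

View pics/w2.png

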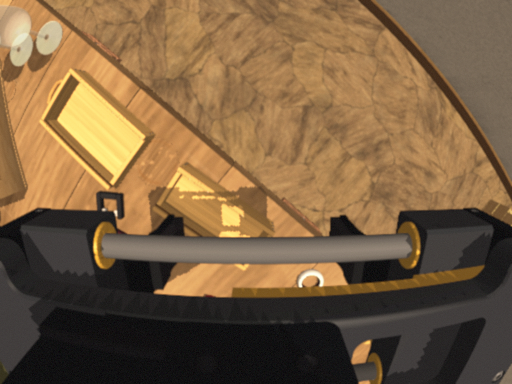

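Request:
jog_arm:
  motion:
    - {"x": -3.2,"y": 1.5,"z": 2.7,"ax": 0,"ay": 0,"az": 5.7}
    - {"x": -3.1,"y": 1.8,"z": 2.7,"ax": 0,"ay": 0,"az": 5.8}
    - {"x": -2.9,"y": 2.1,"z": 2.7,"ax": 0,"ay": 0,"az": 5.7}
    - {"x": -2.6,"y": 2.3,"z": 2.6,"ax": 0,"ay": 0,"az": 5.8}
    - {"x": -2.4,"y": 2.6,"z": 2.7,"ax": 0,"ay": 0,"az": 5.7}

```text
time_s: 2.25
tool_pos: [0.5588, -0.1075, 0.1457]
tool_rot: [-180.0, -0.0, 27.7]
force: [-0.6, 0.3, -1.1]
grip_width: 0.0873
grasp_force: 0.0
```

Request:
jog_arm:
  motion:
    - {"x": -2.1,"y": 2.9,"z": 2.7,"ax": 0,"ay": 0,"az": 5.7}
    - {"x": 0,"y": 0,"z": 0,"ax": 0,"ay": 0,"az": 0}
    - {"x": 0,"y": 0,"z": 0,"ax": 0,"ay": 0,"az": 0}
    - {"x": 0,"y": 0,"z": 0,"ax": 0,"ay": 0,"az": 0}
    - {"x": 0,"y": 0,"z": 0,"ax": 0,"ay": 0,"az": 0}

```text
time_s: 2.75
tool_pos: [0.5553, -0.1405, 0.1204]
tool_rot: [180.0, -0.1, 22.4]
force: [0.3, 0.3, -1.2]
grip_width: 0.0869
grasp_force: 0.0
```

```bash
python3 - <<'E'
from plan import *
P=env.camera_params("wrist");im=env.read_camera("wrist")
print(pix("wrist",np.array((.5494,-.1549,.013)),P).round(0))
cv2.imwrite("pics/w3.png",im[:,:,::-1])
plan([(.5494,-.1549,.03,20.84),(.5494,-.1549,.003,20.84,1.0)])
print(env.get_obs()["qpos"].round(1))
E
```

```text
[268. 200.]
now [0.5552, -0.1406, 0.1204, 179.9919, -0.1001, 22.3457] t 2.8
[{"x": -0.5, "y": 0.5, "z": 4.5, "ax": 0, "ay": 0, "az": 0.8}, {"x": -0.6, "y": 0.6, "z": 4.5, "ax": 0, "ay": 0, "az": 0.7}, {"x": 0, "y": 0, "z": 0.9, "ax": 0, "ay": 0, "az": 0}, {"x": 0, "y": 0, "z": 0.9, "ax": 0, "ay": 0, "az": 0}, {"x": 0, "y": 0, "z": 0.9, "ax": 0, "ay": 0, "az": 0}]
[-23.   15.5  40.2 103.  -11.   65.4 -46.9]
```

Request:
jog_arm:
  motion:
    - {"x": -0.5,"y": 0.5,"z": 4.5,"ax": 0,"ay": 0,"az": 0.8}
    - {"x": -0.6,"y": 0.6,"z": 4.5,"ax": 0,"ay": 0,"az": 0.7}
    - {"x": 0,"y": 0,"z": 0.9,"ax": 0,"ay": 0,"az": 0}
    - {"x": 0,"y": 0,"z": 0.9,"ax": 0,"ay": 0,"az": 0}
    - {"x": 0,"y": 0,"z": 0.8,"ax": 0,"ay": 0,"az": 0}

```text
time_s: 3.3
tool_pos: [0.55, -0.156, 0.0048]
tool_rot: [179.9, -0.2, 20.8]
force: [0.3, 0.6, -0.5]
grip_width: 0.0869
grasp_force: 0.0
```

Request:
jog_arm:
  motion:
    - {"x": 0,"y": 0,"z": 0,"ax": 0,"ay": 0,"az": 0}
    - {"x": 0,"y": 0,"z": 0,"ax": 0,"ay": 0,"az": 0}
    - {"x": 0,"y": 0,"z": 0,"ax": 0,"ay": 0,"az": 0}
    - {"x": 0,"y": 0,"z": 0,"ax": 0,"ay": 0,"az": 0}
    - {"x": 0,"y": 0,"z": 0,"ax": 0,"ay": 0,"az": 0}
  claw: -1
  squeeze: 15

```text
time_s: 3.8
tool_pos: [0.5484, -0.1564, 0.0041]
tool_rot: [180.0, -0.1, 20.7]
force: [-0.5, 0.9, -0.5]
grip_width: 0.0548
grasp_force: 0.0
```

Request:
jog_arm:
  motion:
    - {"x": 0,"y": 0,"z": 0,"ax": 0,"ay": 0,"az": 0}
    - {"x": 0,"y": 0,"z": 0,"ax": 0,"ay": 0,"az": 0}
    - {"x": 0,"y": 0,"z": 0,"ax": 0,"ay": 0,"az": 0}
    - {"x": 0,"y": 0,"z": 0,"ax": 0,"ay": 0,"az": 0}
    - {"x": 0,"y": 0,"z": 0,"ax": 0,"ay": 0,"az": 0}

```text
time_s: 4.3
tool_pos: [0.5481, -0.1564, 0.0037]
tool_rot: [-180.0, -0.0, 20.7]
force: [-0.3, 0.1, 1.4]
grip_width: 0.0419
grasp_force: 14.8
```

```bash
python3 - <<'E'
from plan import *
b=box(NB,.024)
o=env.get_obs()["tool_pos"];print(b)
plan([(o[0],o[1],.10,20.84,4),(b[0],b[1],.10,20.84,4.8),(b[0],b[1],.04,20.84,3)])
E
```

```text
[0.49923823 0.01097014]
now [0.5481, -0.1564, 0.0037, -179.9995, -0.0116, 20.677] t 4.3
[{"x": 0, "y": 0, "z": -3.2, "ax": 0, "ay": 0, "az": -0.1}, {"x": 0, "y": 0, "z": -3.2, "ax": 0, "ay": 0, "az": 0}, {"x": 0, "y": 0, "z": -3.2, "ax": 0, "ay": 0, "az": -0.1}, {"x": 0.4, "y": -4.3, "z": 0, "ax": 0, "ay": 0, "az": 0}, {"x": 0.3, "y": -4.4, "z": 0, "ax": 0, "ay": 0, "az": 0}]
[{"x": 0.4, "y": -4.3, "z": 0, "ax": 0, "ay": 0, "az": 0}, {"x": 0.3, "y": -4.4, "z": 0, "ax": 0, "ay": 0, "az": 0}, {"x": 0, "y": 0, "z": 3.0, "ax": 0, "ay": 0, "az": 0}, {"x": 0, "y": 0, "z": 3.0, "ax": 0, "ay": 0, "az": 0}, {"x": 0, "y": 0, "z": 0, "ax": 0, "ay": 0, "az": 0}]
```

Request:
jog_arm:
  motion:
    - {"x": 0,"y": 0,"z": -3.2,"ax": 0,"ay": 0,"az": -0.1}
    - {"x": 0,"y": 0,"z": -3.2,"ax": 0,"ay": 0,"az": 0}
    - {"x": 0,"y": 0,"z": -3.2,"ax": 0,"ay": 0,"az": -0.1}
    - {"x": 0.4,"y": -4.3,"z": 0,"ax": 0,"ay": 0,"az": 0}
    - {"x": 0.3,"y": -4.4,"z": 0,"ax": 0,"ay": 0,"az": 0}

```text
time_s: 4.8
tool_pos: [0.5242, -0.0733, 0.1007]
tool_rot: [179.9, -0.1, 20.7]
force: [0.0, 2.1, -0.4]
grip_width: 0.0416
grasp_force: 14.7
```

Request:
jog_arm:
  motion:
    - {"x": 0.4,"y": -4.3,"z": 0,"ax": 0,"ay": 0,"az": 0}
    - {"x": 0.3,"y": -4.4,"z": 0,"ax": 0,"ay": 0,"az": 0}
    - {"x": 0,"y": 0,"z": 0,"ax": 0,"ay": 0,"az": 0}
    - {"x": 0,"y": 0,"z": 0,"ax": 0,"ay": 0,"az": 0}
    - {"x": 0,"y": 0,"z": 0,"ax": 0,"ay": 0,"az": 0}

```text
time_s: 5.3
tool_pos: [0.4993, 0.01, 0.0996]
tool_rot: [180.0, -0.0, 20.8]
force: [0.2, 0.0, 0.1]
grip_width: 0.0417
grasp_force: 14.7
```

```bash
python3 - <<'E'
from plan import *
b=box(NB,.024)
plan([(b[0],b[1],.05,20.84,3),(b[0],b[1],.014,20.84,1.5)])
P=env.camera_params("top");t=env.read_camera("top");s=env.read_camera("scene")
A=cv2.resize(t[150:230,160:280],(600,400),interpolation=cv2.INTER_CUBIC)
cv2.imwrite("pics/t4.png",A[:,:,::-1])
print(env.get_obs()["qpos"].round(1),env.get_obs()["grip_width"])
E
```

```text
now [0.4993, 0.01, 0.0996, 179.9662, -0.009, 20.8029] t 5.3
[{"x": 0, "y": 0, "z": 2.5, "ax": 0, "ay": 0, "az": 0}, {"x": 0, "y": -0.1, "z": 2.5, "ax": 0, "ay": 0, "az": 0}, {"x": 0, "y": 0, "z": 1.2, "ax": 0, "ay": 0, "az": 0}, {"x": 0, "y": 0, "z": 1.2, "ax": 0, "ay": 0, "az": 0}, {"x": 0, "y": 0, "z": 1.2, "ax": 0, "ay": 0, "az": 0}]
[-38.3   6.2  36.3 113.9  -4.1  61.2 -69.5] 0.0417826406953442
```

View pics/t4.png

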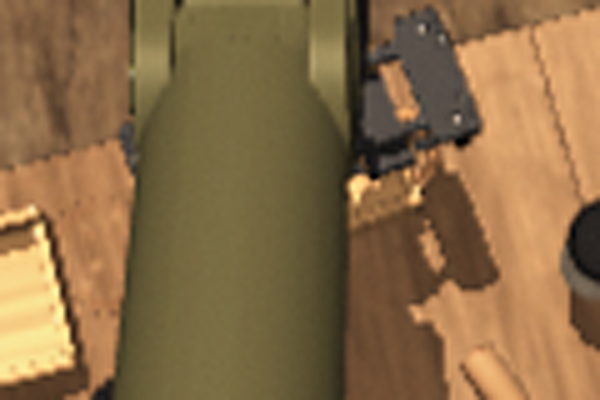

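Request:
jog_arm:
  motion:
    - {"x": 0,"y": 0,"z": 2.5,"ax": 0,"ay": 0,"az": 0}
    - {"x": 0,"y": -0.1,"z": 2.5,"ax": 0,"ay": 0,"az": 0}
    - {"x": 0,"y": 0,"z": 1.3,"ax": 0,"ay": 0,"az": 0}
    - {"x": 0,"y": 0,"z": 1.2,"ax": 0,"ay": 0,"az": 0}
    - {"x": 0,"y": 0,"z": 1.1,"ax": 0,"ay": 0,"az": 0}

```text
time_s: 5.9
tool_pos: [0.4992, 0.0115, 0.0131]
tool_rot: [180.0, -0.0, 20.8]
force: [-0.2, 0.2, 0.5]
grip_width: 0.042
grasp_force: 14.7
```

Request:
jog_arm:
  motion:
    - {"x": 0,"y": 0,"z": 0,"ax": 0,"ay": 0,"az": 0}
    - {"x": 0,"y": 0,"z": 0,"ax": 0,"ay": 0,"az": 0}
    - {"x": 0,"y": 0,"z": 0,"ax": 0,"ay": 0,"az": 0}
    - {"x": 0,"y": 0,"z": 0,"ax": 0,"ay": 0,"az": 0}
    - {"x": 0,"y": 0,"z": 0,"ax": 0,"ay": 0,"az": 0}

```text
time_s: 6.4
tool_pos: [0.4991, 0.0122, 0.0141]
tool_rot: [-180.0, -0.1, 20.9]
force: [-0.9, -0.7, -0.7]
grip_width: 0.0416
grasp_force: 14.7
```

Request:
jog_arm:
  motion:
    - {"x": 0,"y": 0,"z": 0,"ax": 0,"ay": 0,"az": 0}
    - {"x": 0,"y": 0,"z": 0,"ax": 0,"ay": 0,"az": 0}
    - {"x": 0,"y": 0,"z": 0,"ax": 0,"ay": 0,"az": 0}
    - {"x": 0,"y": 0,"z": 0,"ax": 0,"ay": 0,"az": 0}
    - {"x": 0,"y": 0,"z": 0,"ax": 0,"ay": 0,"az": 0}
  claw: 0.3

```text
time_s: 6.9
tool_pos: [0.4987, 0.0121, 0.0136]
tool_rot: [-180.0, -0.0, 20.9]
force: [-0.9, -0.0, 0.2]
grip_width: 0.0564
grasp_force: 0.0
```

```bash
python3 - <<'E'
from plan import *
b=box(NB,.024);c=box(NB,-.022);d=box(NB,.008)
print("box x of tcp",(env.get_obs()["tool_pos"][:2]-NB[0])@(box(NB,1)-NB[0]), box(NB,1)-NB[0])
plan([(b[0],b[1],.075,20.84,2),(c[0],c[1],.075,20.84,3),(c[0],c[1],.014,20.84,2),(d[0],d[1],.014,20.84,1)])
E
```

```text
box x of tcp 0.022765243585541318 [ 0.35575951 -0.93457754]
now [0.4987, 0.0121, 0.0136, -179.9983, -0.0045, 20.8805] t 6.9
[{"x": 0, "y": 0, "z": -1.5, "ax": 0, "ay": 0, "az": 0}, {"x": 0, "y": 0.1, "z": -1.6, "ax": 0, "ay": 0, "az": 0}, {"x": 0, "y": 0, "z": -1.5, "ax": 0, "ay": 0, "az": 0}, {"x": 0, "y": 0, "z": -1.5, "ax": 0, "ay": 0, "az": 0}, {"x": 0, "y": -2.3, "z": 0, "ax": 0, "ay": 0, "az": 0}]
[{"x": 0, "y": -2.3, "z": 0, "ax": 0, "ay": 0, "az": 0}, {"x": 0, "y": 0, "z": 1.5, "ax": 0, "ay": 0, "az": 0}, {"x": 0, "y": 0, "z": 1.5, "ax": 0, "ay": 0, "az": 0}, {"x": 0, "y": 0, "z": 1.5, "ax": 0, "ay": 0, "az": 0}, {"x": 0, "y": 0, "z": 1.6, "ax": 0, "ay": 0, "az": 0}]
[{"x": 0, "y": 0.8, "z": 0, "ax": 0, "ay": 0, "az": 0}, {"x": 0, "y": 0.7, "z": 0, "ax": 0, "ay": 0, "az": 0}, {"x": 0, "y": 0.8, "z": 0, "ax": 0, "ay": 0, "az": 0}, {"x": 0, "y": 0.7, "z": 0, "ax": 0, "ay": 0, "az": 0}, {"x": 0, "y": 0, "z": 0, "ax": 0, "ay": 0, "az": 0}]
```

Request:
jog_arm:
  motion:
    - {"x": 0,"y": 0,"z": -1.5,"ax": 0,"ay": 0,"az": 0}
    - {"x": 0,"y": 0.1,"z": -1.6,"ax": 0,"ay": 0,"az": 0}
    - {"x": 0,"y": 0,"z": -1.5,"ax": 0,"ay": 0,"az": 0}
    - {"x": 0,"y": 0,"z": -1.5,"ax": 0,"ay": 0,"az": 0}
    - {"x": 0,"y": -2.3,"z": 0,"ax": 0,"ay": 0,"az": 0}

```text
time_s: 7.4
tool_pos: [0.4934, 0.0301, 0.0768]
tool_rot: [179.9, -0.3, 20.6]
force: [0.6, 0.0, 0.6]
grip_width: 0.0569
grasp_force: 0.0
```

Request:
jog_arm:
  motion:
    - {"x": 0,"y": -2.3,"z": 0,"ax": 0,"ay": 0,"az": 0}
    - {"x": 0,"y": 0,"z": 0,"ax": 0,"ay": 0,"az": 0}
    - {"x": 0,"y": 0,"z": 0,"ax": 0,"ay": 0,"az": 0}
    - {"x": 0,"y": 0,"z": 0,"ax": 0,"ay": 0,"az": 0}
    - {"x": 0,"y": 0,"z": 0,"ax": 0,"ay": 0,"az": 0}
  claw: -1

```text
time_s: 7.9
tool_pos: [0.4829, 0.0531, 0.0745]
tool_rot: [180.0, 0.0, 20.8]
force: [0.0, -0.1, 1.1]
grip_width: 0.0247
grasp_force: 0.0
```

Request:
jog_arm:
  motion:
    - {"x": 0,"y": 0,"z": 0,"ax": 0,"ay": 0,"az": 0}
    - {"x": 0,"y": 0,"z": 0,"ax": 0,"ay": 0,"az": 0}
    - {"x": 0,"y": 0,"z": 0,"ax": 0,"ay": 0,"az": 0}
    - {"x": 0,"y": 0,"z": 1.5,"ax": 0,"ay": 0,"az": 0}
    - {"x": 0,"y": 0,"z": 1.5,"ax": 0,"ay": 0,"az": 0}

```text
time_s: 8.4
tool_pos: [0.4833, 0.0543, 0.0446]
tool_rot: [-180.0, -0.1, 20.9]
force: [0.0, 0.7, 0.1]
grip_width: 0.0004
grasp_force: 0.0
```

Request:
jog_arm:
  motion:
    - {"x": 0,"y": 0,"z": 1.5,"ax": 0,"ay": 0,"az": 0}
    - {"x": 0,"y": 0,"z": 1.6,"ax": 0,"ay": 0,"az": 0}
    - {"x": 0,"y": 0,"z": 0,"ax": 0,"ay": 0,"az": 0}
    - {"x": 0,"y": 0,"z": 0,"ax": 0,"ay": 0,"az": 0}
    - {"x": 0,"y": 0,"z": 0,"ax": 0,"ay": 0,"az": 0}

```text
time_s: 8.9
tool_pos: [0.4834, 0.0542, 0.0144]
tool_rot: [180.0, -0.1, 20.9]
force: [0.8, -0.0, 0.2]
grip_width: 0.0005
grasp_force: 0.0
```

Request:
jog_arm:
  motion:
    - {"x": 0,"y": 0.8,"z": 0,"ax": 0,"ay": 0,"az": 0}
    - {"x": 0,"y": 0.8,"z": 0,"ax": 0,"ay": 0,"az": 0}
    - {"x": 0,"y": 0.8,"z": 0,"ax": 0,"ay": 0,"az": 0}
    - {"x": 0,"y": 0.5,"z": 0,"ax": 0,"ay": 0,"az": 0}
    - {"x": 0,"y": 0,"z": 0,"ax": 0,"ay": 0,"az": 0}

```text
time_s: 9.4
tool_pos: [0.4934, 0.0258, 0.0137]
tool_rot: [180.0, -0.0, 20.8]
force: [0.4, 0.1, -0.1]
grip_width: 0.0003
grasp_force: 0.0
```

Request:
jog_arm:
  motion:
    - {"x": 0,"y": 0.2,"z": 0,"ax": 0,"ay": 0,"az": 0}
    - {"x": 0,"y": 0.2,"z": 0,"ax": 0,"ay": 0,"az": 0}
    - {"x": 0,"y": 0.1,"z": 0,"ax": 0,"ay": 0,"az": 0}
    - {"x": 0,"y": 0,"z": 0,"ax": 0,"ay": 0,"az": 0}
    - {"x": 0,"y": 0,"z": 0,"ax": 0,"ay": 0,"az": 0}

```text
time_s: 9.9
tool_pos: [0.4948, 0.0225, 0.0135]
tool_rot: [-180.0, 0.0, 20.9]
force: [-0.3, 0.1, 0.0]
grip_width: 0.0001
grasp_force: 0.0
```

```bash
python3 - <<'E'
from plan import *
print("box x of tcp",(env.get_obs()["tool_pos"][:2]-NB[0])@(box(NB,1)-NB[0]))
E
```

```text
box x of tcp 0.011649245853861593
```

Request:
jog_arm:
  motion:
    - {"x": 0,"y": 0.2,"z": 0,"ax": 0,"ay": 0,"az": 0}
    - {"x": 0,"y": 0.1,"z": 0,"ax": 0,"ay": 0,"az": 0}
    - {"x": 0,"y": 0,"z": 0,"ax": 0,"ay": 0,"az": 0}
    - {"x": 0,"y": 0,"z": 0,"ax": 0,"ay": 0,"az": 0}
    - {"x": 0,"y": 0,"z": 0,"ax": 0,"ay": 0,"az": 0}

```text
time_s: 10.4
tool_pos: [0.4959, 0.0196, 0.0136]
tool_rot: [-180.0, -0.0, 20.9]
force: [-0.2, -0.2, -0.1]
grip_width: 0.0005
grasp_force: 0.0
```

Request:
jog_arm:
  motion:
    - {"x": 0,"y": 0.2,"z": 0,"ax": 0,"ay": 0,"az": 0}
    - {"x": 0,"y": 0,"z": 0,"ax": 0,"ay": 0,"az": 0}
    - {"x": 0,"y": 0,"z": 0,"ax": 0,"ay": 0,"az": 0}
    - {"x": 0,"y": 0,"z": 0,"ax": 0,"ay": 0,"az": 0}
    - {"x": 0,"y": 0,"z": 0,"ax": 0,"ay": 0,"az": 0}

```text
time_s: 10.9
tool_pos: [0.4966, 0.0177, 0.0136]
tool_rot: [-180.0, -0.0, 20.9]
force: [-0.5, -0.3, 0.1]
grip_width: 0.0003
grasp_force: 0.0
```

Request:
jog_arm:
  motion:
    - {"x": 0,"y": 0.2,"z": 0,"ax": 0,"ay": 0,"az": 0}
    - {"x": 0,"y": 0,"z": 0,"ax": 0,"ay": 0,"az": 0}
    - {"x": 0,"y": 0,"z": 0,"ax": 0,"ay": 0,"az": 0}
    - {"x": 0,"y": 0,"z": 0,"ax": 0,"ay": 0,"az": 0}
    - {"x": 0,"y": 0,"z": 0,"ax": 0,"ay": 0,"az": 0}

```text
time_s: 11.4
tool_pos: [0.4973, 0.0158, 0.0136]
tool_rot: [-180.0, -0.0, 20.9]
force: [0.6, 0.6, 0.8]
grip_width: 0.0007
grasp_force: 0.0
```

Request:
jog_arm:
  motion:
    - {"x": 0,"y": 0.2,"z": 0,"ax": 0,"ay": 0,"az": 0}
    - {"x": 0,"y": 0,"z": 0,"ax": 0,"ay": 0,"az": 0}
    - {"x": 0,"y": 0,"z": 0,"ax": 0,"ay": 0,"az": 0}
    - {"x": 0,"y": 0,"z": 0,"ax": 0,"ay": 0,"az": 0}
    - {"x": 0,"y": 0,"z": 0,"ax": 0,"ay": 0,"az": 0}

```text
time_s: 11.9
tool_pos: [0.498, 0.014, 0.0136]
tool_rot: [-180.0, -0.0, 20.9]
force: [0.8, -0.1, -0.4]
grip_width: 0.0008
grasp_force: 0.0
```

```bash
python3 - <<'E'
from plan import *
im=env.read_camera("scene");P=env.camera_params("scene")
for x in(.0535,.076): print(pix("scene",np.r_[box(NB,x),.021],P).round(0))
cv2.imwrite("pics/s5.png",cv2.resize(im[120:240,150:310],(800,600),interpolation=cv2.INTER_CUBIC)[:,:,::-1])
E
```

```text
[236. 181.]
[243. 183.]
```

View pics/s5.png

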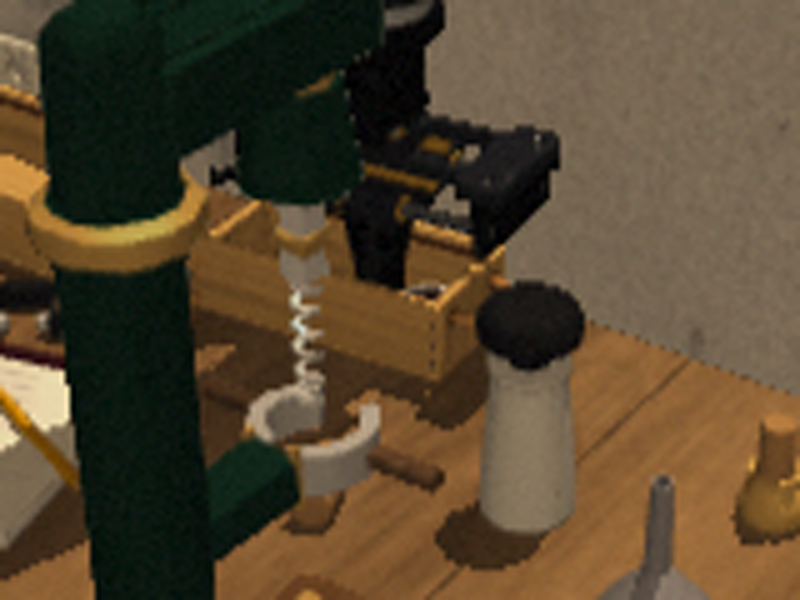

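Request:
jog_arm:
  motion:
    - {"x": 0,"y": 0.2,"z": 0,"ax": 0,"ay": 0,"az": 0}
    - {"x": 0,"y": 0,"z": 0,"ax": 0,"ay": 0,"az": 0}
    - {"x": 0,"y": 0,"z": 0,"ax": 0,"ay": 0,"az": 0}
    - {"x": 0,"y": 0,"z": 0,"ax": 0,"ay": 0,"az": 0}
    - {"x": 0,"y": 0,"z": 0,"ax": 0,"ay": 0,"az": 0}

```text
time_s: 12.45
tool_pos: [0.4986, 0.0123, 0.0135]
tool_rot: [-180.0, 0.0, 20.9]
force: [-0.6, 0.3, 0.4]
grip_width: 0.0003
grasp_force: 0.7
```

Request:
jog_arm:
  motion:
    - {"x": 0,"y": 0.2,"z": 0,"ax": 0,"ay": 0,"az": 0}
    - {"x": 0,"y": 0,"z": 0,"ax": 0,"ay": 0,"az": 0}
    - {"x": 0,"y": 0,"z": 0,"ax": 0,"ay": 0,"az": 0}
    - {"x": 0,"y": 0,"z": 0,"ax": 0,"ay": 0,"az": 0}
    - {"x": 0,"y": 0,"z": 0,"ax": 0,"ay": 0,"az": 0}

```text
time_s: 12.95
tool_pos: [0.4989, 0.0119, 0.0135]
tool_rot: [-179.9, 0.0, 20.9]
force: [-1.8, 4.9, 0.6]
grip_width: 0.0005
grasp_force: 2.6
```

```bash
python3 - <<'E'
from plan import *
o=env.get_obs()["tool_pos"];b=box(NB,.017)
plan([(b[0],b[1],.0135,20.84,1),(b[0],b[1],.15,20.84,4.8),(.5334,-.2546,.15,110.84)])
E
```

```text
now [0.4989, 0.0119, 0.0135, -179.8593, 0.0209, 20.9299] t 12.95
[{"x": 0, "y": -0.6, "z": 0, "ax": 0, "ay": 0, "az": 0.1}, {"x": 0, "y": 0, "z": -4.6, "ax": 0, "ay": 0, "az": 0}, {"x": 0, "y": 0, "z": -4.5, "ax": 0, "ay": 0, "az": 0}, {"x": 0, "y": 0, "z": -4.6, "ax": 0, "ay": 0, "az": 0}, {"x": -0.5, "y": 2.2, "z": 0, "ax": 0, "ay": 0, "az": -7.5}]
[{"x": -0.8, "y": 2.2, "z": 0, "ax": 0, "ay": 0, "az": -7.5}, {"x": -1.1, "y": 2.0, "z": 0, "ax": 0, "ay": 0, "az": -7.5}, {"x": -1.3, "y": 1.8, "z": 0, "ax": 0, "ay": 0, "az": -7.5}, {"x": -1.6, "y": 1.7, "z": 0, "ax": 0, "ay": 0, "az": -7.5}, {"x": -1.8, "y": 1.5, "z": 0, "ax": 0, "ay": 0, "az": -7.5}]
[{"x": -1.9, "y": 1.2, "z": 0, "ax": 0, "ay": 0, "az": -7.5}, {"x": -2.1, "y": 0.9, "z": 0, "ax": 0, "ay": 0, "az": -7.5}, {"x": -2.2, "y": 0.7, "z": 0, "ax": 0, "ay": 0, "az": -7.5}, {"x": -2.2, "y": 0.3, "z": 0, "ax": 0, "ay": 0, "az": -7.5}, {"x": -2.3, "y": 0.1, "z": 0, "ax": 0, "ay": 0, "az": -7.5}]
[{"x": -2.3, "y": -0.2, "z": 0, "ax": 0, "ay": 0, "az": -7.5}, {"x": 0, "y": 0, "z": 0, "ax": 0, "ay": 0, "az": 0}, {"x": 0, "y": 0, "z": 0, "ax": 0, "ay": 0, "az": 0}, {"x": 0, "y": 0, "z": 0, "ax": 0, "ay": 0, "az": 0}, {"x": 0, "y": 0, "z": 0, "ax": 0, "ay": 0, "az": 0}]
```

Request:
jog_arm:
  motion:
    - {"x": 0,"y": -0.6,"z": 0,"ax": 0,"ay": 0,"az": 0}
    - {"x": 0,"y": 0,"z": 0,"ax": 0,"ay": 0,"az": 0}
    - {"x": 0,"y": 0,"z": -4.6,"ax": 0,"ay": 0,"az": 0}
    - {"x": 0,"y": 0,"z": -4.6,"ax": 0,"ay": 0,"az": 0}
    - {"x": 0,"y": 0,"z": -4.6,"ax": 0,"ay": 0,"az": 0}

```text
time_s: 13.45
tool_pos: [0.4971, 0.0147, 0.153]
tool_rot: [179.9, 0.0, 20.8]
force: [1.0, 1.0, 0.2]
grip_width: 0.0006
grasp_force: 0.0
```

Request:
jog_arm:
  motion:
    - {"x": -0.5,"y": 2.2,"z": 0,"ax": 0,"ay": 0,"az": -7.5}
    - {"x": -0.8,"y": 2.2,"z": 0,"ax": 0,"ay": 0,"az": -7.5}
    - {"x": -1.1,"y": 2.0,"z": 0,"ax": 0,"ay": 0,"az": -7.5}
    - {"x": -1.3,"y": 1.8,"z": 0,"ax": 0,"ay": 0,"az": -7.5}
    - {"x": -1.6,"y": 1.7,"z": 0,"ax": 0,"ay": 0,"az": -7.5}
  claw: 0.4

```text
time_s: 13.95
tool_pos: [0.5128, -0.099, 0.1517]
tool_rot: [180.0, 0.0, 58.7]
force: [-0.2, -0.2, -0.5]
grip_width: 0.0327
grasp_force: 0.0
```

Request:
jog_arm:
  motion:
    - {"x": -1.8,"y": 1.5,"z": 0,"ax": 0,"ay": 0,"az": -7.5}
    - {"x": -1.9,"y": 1.2,"z": 0,"ax": 0,"ay": 0,"az": -7.5}
    - {"x": -2.1,"y": 0.9,"z": 0,"ax": 0,"ay": 0,"az": -7.5}
    - {"x": -2.2,"y": 0.7,"z": 0,"ax": 0,"ay": 0,"az": -7.5}
    - {"x": -2.2,"y": 0.3,"z": 0,"ax": 0,"ay": 0,"az": -7.5}

```text
time_s: 14.45
tool_pos: [0.5276, -0.2123, 0.1516]
tool_rot: [180.0, 0.1, 96.2]
force: [0.1, 0.1, -1.0]
grip_width: 0.0606
grasp_force: 0.0
```

Request:
jog_arm:
  motion:
    - {"x": -2.3,"y": 0.1,"z": 0,"ax": 0,"ay": 0,"az": -7.5}
    - {"x": -2.3,"y": -0.2,"z": 0,"ax": 0,"ay": 0,"az": -7.5}
    - {"x": 0,"y": 0,"z": 0,"ax": 0,"ay": 0,"az": 0}
    - {"x": 0,"y": 0,"z": 0,"ax": 0,"ay": 0,"az": 0}
    - {"x": 0,"y": 0,"z": 0,"ax": 0,"ay": 0,"az": 0}

```text
time_s: 14.95
tool_pos: [0.5344, -0.2551, 0.1514]
tool_rot: [180.0, -0.0, 110.9]
force: [-0.4, -1.0, 0.6]
grip_width: 0.0612
grasp_force: 0.0
```

```bash
python3 - <<'E'
from plan import *
plan([(.5334,-.2546,.07,110.84),(.5334,-.2546,.034,110.84,1.5)])
print(env.get_obs()["qpos"].round(1))
P=env.camera_params("wrist");im=env.read_camera("wrist")[:,:,::-1].copy()
g=[]
for B,L,W in((NB,.152,.064),(WB,.156,.09)):
    for sx in(1,-1):
        for sy in(1,-1): g.append(pix("wrist",np.r_[box(B,sx*L/2,sy*W/2),.008],P).round(0).tolist())
print("pred inner floor corners",g); print("ring pred",pix("wrist",np.r_[box(NB,.0535),.021],P).round(0))
t=env.read_camera("top")[:,:,::-1]
A=cv2.resize(t[150:230,95:255],(800,400),interpolation=cv2.INTER_CUBIC)
cv2.imwrite("pics/t6.png",A);cv2.imwrite("pics/w6.png",im)
E
```

```text
now [0.5344, -0.2551, 0.1514, 179.9979, -0.0429, 110.859] t 14.95
[{"x": 0, "y": 0, "z": 4.1, "ax": 0, "ay": 0, "az": 0}, {"x": 0.1, "y": -0.1, "z": 4.0, "ax": 0, "ay": 0, "az": 0}, {"x": 0, "y": 0, "z": 1.2, "ax": 0, "ay": 0, "az": 0}, {"x": 0, "y": 0, "z": 1.2, "ax": 0, "ay": 0, "az": 0}, {"x": 0, "y": 0, "z": 1.2, "ax": 0, "ay": 0, "az": 0}]
[-11.2  16.5  40.6  98.2 -11.4  69.5  53.1]
pred inner floor corners [[344.0, -8.0], [285.0, -13.0], [334.0, -107.0], [281.0, -112.0], [277.0, -197.0], [334.0, -188.0], [266.0, -150.0], [334.0, -140.0]]
ring pred [316. -34.]
```

View pics/t6.png

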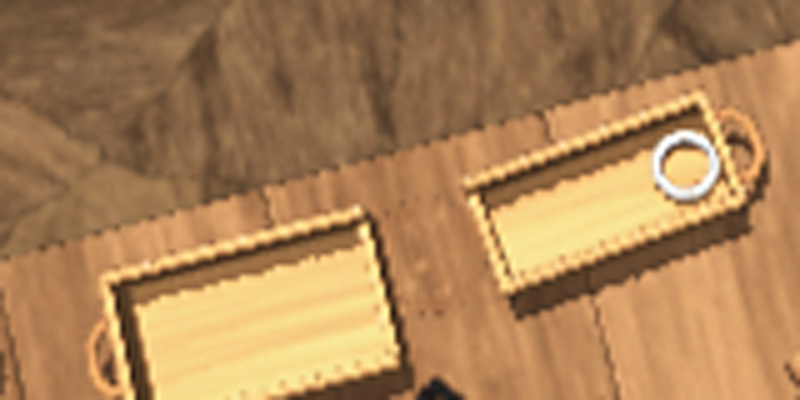

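View pics/w6.png

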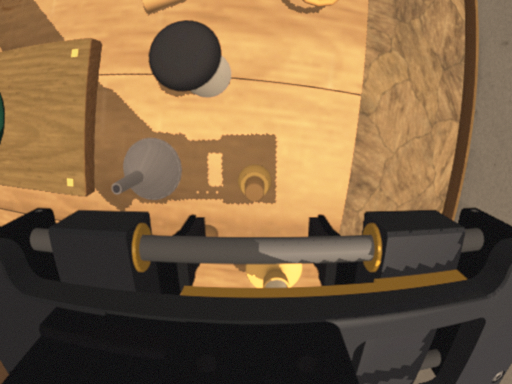

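```bash
python3 - <<'E'
from plan import *
p=onz("top",95+687.5/5-.5,150+165.5/5-.5,.021)
d=p[:2]-NB[0];a=np.radians(NB[1]);print("ring",p.round(4),"box xy",(d@[np.cos(a),np.sin(a)]).round(4),(d@[-np.sin(a),np.cos(a)]).round(4))
print("stop top by wrist",onz("wrist",256,186,.058).round(4),pix("wrist",np.array([.5334,-.2546,.058])).round(0))
print("pump top by wrist",onz("wrist",185,55,.120).round(4), "funnel tip",onz("wrist",117,188,.092).round(4),"candle",onz("wrist",275,284,.123).round(4))
E
```

```text
ring [ 0.5116 -0.0161  0.021 ] box xy 0.0537 0.002
stop top by wrist [ 0.5324 -0.2497  0.058 ] [255. 191.]
pump top by wrist [ 0.4521 -0.1696  0.12  ] funnel tip [ 0.4223 -0.2846  0.092 ] candle [ 0.5671 -0.3003  0.123 ]
```

Request:
jog_arm:
  motion:
    - {"x": 0.1,"y": -0.1,"z": 4.1,"ax": 0,"ay": 0,"az": 0}
    - {"x": 0.1,"y": -0.1,"z": 4.0,"ax": 0,"ay": 0,"az": 0}
    - {"x": 0,"y": 0,"z": 1.2,"ax": 0,"ay": 0,"az": 0}
    - {"x": 0,"y": 0,"z": 1.2,"ax": 0,"ay": 0,"az": 0}
    - {"x": 0,"y": 0,"z": 1.2,"ax": 0,"ay": 0,"az": 0}

```text
time_s: 15.55
tool_pos: [0.5331, -0.2552, 0.0352]
tool_rot: [179.9, 0.1, 110.9]
force: [-0.3, -0.3, -0.0]
grip_width: 0.0612
grasp_force: 0.0
```

Request:
jog_arm:
  motion:
    - {"x": 0,"y": 0,"z": 0,"ax": 0,"ay": 0,"az": 0}
    - {"x": 0,"y": 0,"z": 0,"ax": 0,"ay": 0,"az": 0}
    - {"x": 0,"y": 0,"z": 0,"ax": 0,"ay": 0,"az": 0}
    - {"x": 0,"y": 0,"z": 0,"ax": 0,"ay": 0,"az": 0}
    - {"x": 0,"y": 0,"z": 0,"ax": 0,"ay": 0,"az": 0}
  claw: -1
  squeeze: 15

```text
time_s: 16.05
tool_pos: [0.5322, -0.2551, 0.0352]
tool_rot: [179.9, 0.0, 110.9]
force: [-0.3, -1.0, -0.0]
grip_width: 0.0285
grasp_force: 0.0
```

Request:
jog_arm:
  motion:
    - {"x": 0,"y": 0,"z": 0,"ax": 0,"ay": 0,"az": 0}
    - {"x": 0,"y": 0,"z": 0,"ax": 0,"ay": 0,"az": 0}
    - {"x": 0,"y": 0,"z": 0,"ax": 0,"ay": 0,"az": 0}
    - {"x": 0,"y": 0,"z": 0,"ax": 0,"ay": 0,"az": 0}
    - {"x": 0,"y": 0,"z": 0,"ax": 0,"ay": 0,"az": 0}

```text
time_s: 16.55
tool_pos: [0.532, -0.255, 0.0348]
tool_rot: [180.0, 0.0, 110.9]
force: [0.5, 0.2, 3.4]
grip_width: 0.0191
grasp_force: 15.0
```

```bash
python3 - <<'E'
from plan import *
o=env.get_obs()["tool_pos"];b=box(NB,.006,.001)
plan([(o[0],o[1],.135,110.84),(b[0],b[1],.135,110.84)])
E
```

```text
now [0.532, -0.255, 0.0348, 179.9743, 0.0096, 110.881] t 16.55
[{"x": 0, "y": 0, "z": -3.3, "ax": 0, "ay": 0, "az": 0}, {"x": 0, "y": 0, "z": -3.4, "ax": 0, "ay": 0, "az": 0}, {"x": 0, "y": 0, "z": -3.3, "ax": 0, "ay": 0, "az": 0}, {"x": 4.6, "y": 1.1, "z": 0, "ax": 0, "ay": 0, "az": 0}, {"x": 4.7, "y": 1.1, "z": 0, "ax": 0, "ay": 0, "az": 0}]
[{"x": 4.6, "y": 1.1, "z": 0, "ax": 0, "ay": 0, "az": 0}, {"x": 4.6, "y": 1.0, "z": 0, "ax": 0, "ay": 0, "az": 0}, {"x": 4.7, "y": 1.1, "z": 0, "ax": 0, "ay": 0, "az": 0}, {"x": 4.6, "y": 1.1, "z": 0, "ax": 0, "ay": 0, "az": 0}, {"x": 0, "y": 0, "z": 0, "ax": 0, "ay": 0, "az": 0}]
```

Request:
jog_arm:
  motion:
    - {"x": 0,"y": 0,"z": -3.3,"ax": 0,"ay": 0,"az": 0}
    - {"x": 0,"y": 0,"z": -3.4,"ax": 0,"ay": 0,"az": 0}
    - {"x": 0,"y": 0,"z": -3.3,"ax": 0,"ay": 0,"az": 0}
    - {"x": 4.6,"y": 1.1,"z": 0,"ax": 0,"ay": 0,"az": 0}
    - {"x": 4.7,"y": 1.1,"z": 0,"ax": 0,"ay": 0,"az": 0}

```text
time_s: 17.05
tool_pos: [0.5193, -0.1611, 0.1355]
tool_rot: [179.9, 0.1, 110.6]
force: [0.4, 1.6, -0.6]
grip_width: 0.0194
grasp_force: 15.0
```

Request:
jog_arm:
  motion:
    - {"x": 4.6,"y": 1.1,"z": 0,"ax": 0,"ay": 0,"az": 0}
    - {"x": 4.6,"y": 1.0,"z": 0,"ax": 0,"ay": 0,"az": 0}
    - {"x": 4.7,"y": 1.1,"z": 0,"ax": 0,"ay": 0,"az": 0}
    - {"x": 4.6,"y": 1.1,"z": 0,"ax": 0,"ay": 0,"az": 0}
    - {"x": 0.6,"y": 0,"z": 0,"ax": 0,"ay": 0,"az": 0}

```text
time_s: 17.55
tool_pos: [0.4899, 0.0407, 0.1341]
tool_rot: [180.0, -0.2, 111.4]
force: [0.0, -0.4, -1.0]
grip_width: 0.0192
grasp_force: 15.0
```

Request:
jog_arm:
  motion:
    - {"x": 0,"y": 0,"z": 0,"ax": 0,"ay": 0,"az": 0}
    - {"x": 0,"y": 0,"z": 0,"ax": 0,"ay": 0,"az": 0}
    - {"x": 0,"y": 0,"z": 0,"ax": 0,"ay": 0,"az": 0}
    - {"x": 0,"y": 0,"z": 0,"ax": 0,"ay": 0,"az": 0}
    - {"x": 0,"y": 0,"z": 0,"ax": 0,"ay": 0,"az": 0}

```text
time_s: 18.05
tool_pos: [0.4914, 0.0324, 0.1345]
tool_rot: [-180.0, 0.0, 110.8]
force: [-0.0, -0.6, 0.1]
grip_width: 0.0192
grasp_force: 15.0
```

```bash
python3 - <<'E'
from plan import *
b=box(NB,-.002,.001)
plan([(b[0],b[1],.065,110.84,4),(b[0],b[1],.0435,110.84,1)])
print(env.get_obs()["qpos"].round(1))
cv2.imwrite("pics/w7.png",env.read_camera("wrist")[:,:,::-1])
E
```

```text
now [0.4914, 0.0324, 0.1345, -179.9955, 0.0076, 110.7634] t 18.05
[{"x": 0.2, "y": 0, "z": 3.5, "ax": 0, "ay": 0, "az": 0}, {"x": 0.1, "y": 0.1, "z": 3.5, "ax": 0, "ay": 0, "az": -0.1}, {"x": 0, "y": 0, "z": 0.7, "ax": 0, "ay": 0, "az": 0}, {"x": 0, "y": 0, "z": 0.7, "ax": 0, "ay": 0, "az": 0}, {"x": 0, "y": 0, "z": 0.7, "ax": 0, "ay": 0, "az": 0}]
[-35.9   2.5  29.9 112.4  -1.4  65.4  15.4]
```

View pics/w7.png

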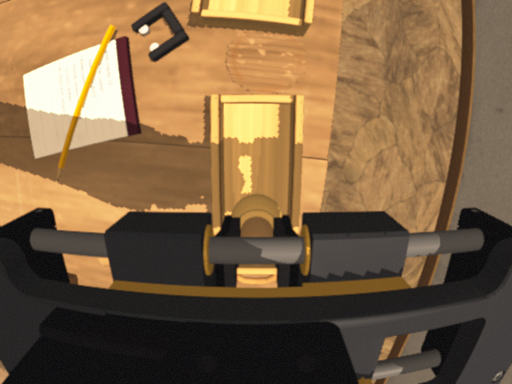

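Request:
jog_arm:
  motion:
    - {"x": 0.2,"y": 0,"z": 3.5,"ax": 0,"ay": 0,"az": 0}
    - {"x": 0.1,"y": 0.1,"z": 3.5,"ax": 0,"ay": 0,"az": 0}
    - {"x": 0,"y": 0,"z": 0.7,"ax": 0,"ay": 0,"az": 0}
    - {"x": 0,"y": 0,"z": 0.7,"ax": 0,"ay": 0,"az": 0}
    - {"x": 0,"y": 0,"z": 0.7,"ax": 0,"ay": 0,"az": 0}

```text
time_s: 18.6
tool_pos: [0.4924, 0.0367, 0.0444]
tool_rot: [179.9, 0.0, 110.9]
force: [0.5, -0.4, -0.6]
grip_width: 0.0189
grasp_force: 15.0
```

Request:
jog_arm:
  motion:
    - {"x": -0.4,"y": 0,"z": 0,"ax": 0,"ay": 0,"az": 0}
    - {"x": 0,"y": 0,"z": 0,"ax": 0,"ay": 0,"az": 0}
    - {"x": 0,"y": 0,"z": 0,"ax": 0,"ay": 0,"az": 0}
    - {"x": 0,"y": 0,"z": 0,"ax": 0,"ay": 0,"az": 0}
    - {"x": 0,"y": 0,"z": 0,"ax": 0,"ay": 0,"az": 0}

```text
time_s: 19.1
tool_pos: [0.4928, 0.0331, 0.0439]
tool_rot: [180.0, -0.0, 110.9]
force: [0.8, -0.4, -0.1]
grip_width: 0.0192
grasp_force: 15.0
```

Request:
jog_arm:
  motion:
    - {"x": -0.4,"y": 0,"z": 0,"ax": 0,"ay": 0,"az": 0}
    - {"x": 0,"y": 0,"z": 0,"ax": 0,"ay": 0,"az": 0}
    - {"x": 0,"y": 0,"z": 0,"ax": 0,"ay": 0,"az": 0}
    - {"x": 0,"y": 0,"z": 0,"ax": 0,"ay": 0,"az": 0}
    - {"x": 0,"y": 0,"z": 0,"ax": 0,"ay": 0,"az": 0}

```text
time_s: 19.6
tool_pos: [0.494, 0.0293, 0.0435]
tool_rot: [180.0, -0.0, 110.9]
force: [-1.0, -0.5, -0.9]
grip_width: 0.0189
grasp_force: 15.0
```

Request:
jog_arm:
  motion:
    - {"x": -0.3,"y": 0,"z": 0,"ax": 0,"ay": 0,"az": 0}
    - {"x": 0,"y": 0,"z": 0,"ax": 0,"ay": 0,"az": 0}
    - {"x": 0,"y": 0,"z": 0,"ax": 0,"ay": 0,"az": 0}
    - {"x": 0,"y": 0,"z": 0,"ax": 0,"ay": 0,"az": 0}
    - {"x": 0,"y": 0,"z": 0,"ax": 0,"ay": 0,"az": 0}

```text
time_s: 20.1
tool_pos: [0.495, 0.0265, 0.0436]
tool_rot: [180.0, -0.0, 110.9]
force: [-0.4, -0.4, 0.2]
grip_width: 0.0193
grasp_force: 15.0
```

Request:
jog_arm:
  motion:
    - {"x": -0.2,"y": 0,"z": 0,"ax": 0,"ay": 0,"az": 0}
    - {"x": 0,"y": 0,"z": 0,"ax": 0,"ay": 0,"az": 0}
    - {"x": 0,"y": 0,"z": 0,"ax": 0,"ay": 0,"az": 0}
    - {"x": 0,"y": 0,"z": 0,"ax": 0,"ay": 0,"az": 0}
    - {"x": 0,"y": 0,"z": 0,"ax": 0,"ay": 0,"az": 0}

```text
time_s: 20.6
tool_pos: [0.4958, 0.0246, 0.0436]
tool_rot: [180.0, -0.0, 110.9]
force: [-0.3, -0.1, -0.4]
grip_width: 0.0192
grasp_force: 15.0
```

Request:
jog_arm:
  motion:
    - {"x": -0.2,"y": 0,"z": 0,"ax": 0,"ay": 0,"az": 0}
    - {"x": 0,"y": 0,"z": 0,"ax": 0,"ay": 0,"az": 0}
    - {"x": 0,"y": 0,"z": 0,"ax": 0,"ay": 0,"az": 0}
    - {"x": 0,"y": 0,"z": 0,"ax": 0,"ay": 0,"az": 0}
    - {"x": 0,"y": 0,"z": 0,"ax": 0,"ay": 0,"az": 0}

```text
time_s: 21.1
tool_pos: [0.4965, 0.0227, 0.0436]
tool_rot: [180.0, -0.0, 110.9]
force: [-0.2, 0.1, 0.3]
grip_width: 0.0191
grasp_force: 15.0
```

Request:
jog_arm:
  motion:
    - {"x": -0.2,"y": 0,"z": 0,"ax": 0,"ay": 0,"az": 0}
    - {"x": 0,"y": 0,"z": 0,"ax": 0,"ay": 0,"az": 0}
    - {"x": 0,"y": 0,"z": 0,"ax": 0,"ay": 0,"az": 0}
    - {"x": 0,"y": 0,"z": 0,"ax": 0,"ay": 0,"az": 0}
    - {"x": 0,"y": 0,"z": 0,"ax": 0,"ay": 0,"az": 0}

```text
time_s: 21.6
tool_pos: [0.4972, 0.0211, 0.0436]
tool_rot: [180.0, -0.0, 110.9]
force: [-0.8, 1.7, -1.0]
grip_width: 0.0193
grasp_force: 15.0
```

Request:
jog_arm:
  motion:
    - {"x": -0.1,"y": 0,"z": 0,"ax": 0,"ay": 0,"az": 0}
    - {"x": 0,"y": 0,"z": 0,"ax": 0,"ay": 0,"az": 0}
    - {"x": 0,"y": 0,"z": 0,"ax": 0,"ay": 0,"az": 0}
    - {"x": 0,"y": 0,"z": 0,"ax": 0,"ay": 0,"az": 0}
    - {"x": 0,"y": 0,"z": 0,"ax": 0,"ay": 0,"az": 0}

```text
time_s: 22.1
tool_pos: [0.4975, 0.0204, 0.0437]
tool_rot: [180.0, -0.0, 110.9]
force: [-1.8, 4.4, 2.6]
grip_width: 0.019
grasp_force: 15.0
```

Request:
jog_arm:
  motion:
    - {"x": 0.1,"y": 0,"z": 0,"ax": 0,"ay": 0,"az": 0}
    - {"x": 0,"y": 0,"z": 0.05,"ax": 0,"ay": 0,"az": 0}
    - {"x": 0,"y": 0,"z": 0,"ax": 0,"ay": 0,"az": 0}
    - {"x": 0,"y": 0,"z": 0,"ax": 0,"ay": 0,"az": 0}
    - {"x": 0,"y": 0,"z": 0,"ax": 0,"ay": 0,"az": 0}

```text
time_s: 22.6
tool_pos: [0.4974, 0.0208, 0.0431]
tool_rot: [180.0, 0.0, 110.9]
force: [-1.9, 4.1, 2.4]
grip_width: 0.019
grasp_force: 15.0
```

Request:
jog_arm:
  motion:
    - {"x": 0,"y": 0,"z": 0,"ax": 0,"ay": 0,"az": 0}
    - {"x": 0,"y": 0,"z": 0,"ax": 0,"ay": 0,"az": 0}
    - {"x": 0,"y": 0,"z": 0,"ax": 0,"ay": 0,"az": 0}
    - {"x": 0,"y": 0,"z": 0,"ax": 0,"ay": 0,"az": 0}
    - {"x": 0,"y": 0,"z": -0.5,"ax": 0,"ay": 0,"az": 0}
  claw: -0.2

```text
time_s: 23.1
tool_pos: [0.4967, 0.0204, 0.0477]
tool_rot: [-179.9, 0.0, 110.9]
force: [0.0, 0.0, -1.1]
grip_width: 0.0346
grasp_force: 0.0
```

```bash
python3 - <<'E'
from plan import *
o=env.get_obs()["tool_pos"]
plan([(o[0],o[1],.17,110.84),(.45,-.168,.17,110.84)])
E
```

```text
now [0.4967, 0.0204, 0.0477, -179.9215, 0.0102, 110.863] t 23.1
[{"x": 0, "y": 0, "z": -4.1, "ax": 0, "ay": 0, "az": 0}, {"x": 0, "y": 0, "z": -4.1, "ax": 0, "ay": 0, "az": 0}, {"x": 0, "y": 0, "z": -4.0, "ax": 0, "ay": 0, "az": 0}, {"x": -3.2, "y": -2.2, "z": 0, "ax": 0, "ay": 0, "az": 0}, {"x": -3.2, "y": -2.2, "z": 0, "ax": 0, "ay": 0, "az": 0}]
[{"x": -3.2, "y": -2.2, "z": 0, "ax": 0, "ay": 0, "az": 0}, {"x": -3.2, "y": -2.3, "z": 0, "ax": 0, "ay": 0, "az": 0}, {"x": -3.1, "y": -2.2, "z": 0, "ax": 0, "ay": 0, "az": 0}, {"x": 0, "y": 0, "z": 0, "ax": 0, "ay": 0, "az": 0}, {"x": 0, "y": 0, "z": 0, "ax": 0, "ay": 0, "az": 0}]
```

Request:
jog_arm:
  motion:
    - {"x": 0,"y": 0,"z": -4.1,"ax": 0,"ay": 0,"az": 0}
    - {"x": 0,"y": 0,"z": -4.1,"ax": 0,"ay": 0,"az": 0}
    - {"x": 0,"y": 0,"z": -4.0,"ax": 0,"ay": 0,"az": 0}
    - {"x": -3.2,"y": -2.2,"z": 0,"ax": 0,"ay": 0,"az": 0}
    - {"x": -3.2,"y": -2.2,"z": 0,"ax": 0,"ay": 0,"az": 0}

```text
time_s: 23.6
tool_pos: [0.4801, -0.0549, 0.1721]
tool_rot: [179.8, 0.1, 111.1]
force: [0.6, -0.6, -0.4]
grip_width: 0.0347
grasp_force: 0.0
```

Request:
jog_arm:
  motion:
    - {"x": -3.2,"y": -2.2,"z": 0,"ax": 0,"ay": 0,"az": 0}
    - {"x": -3.2,"y": -2.3,"z": 0,"ax": 0,"ay": 0,"az": 0}
    - {"x": -3.1,"y": -2.2,"z": 0,"ax": 0,"ay": 0,"az": 0}
    - {"x": 0,"y": 0,"z": 0,"ax": 0,"ay": 0,"az": 0}
    - {"x": 0,"y": 0,"z": 0,"ax": 0,"ay": 0,"az": 0}
  claw: 1

```text
time_s: 24.1
tool_pos: [0.45, -0.1681, 0.1704]
tool_rot: [179.9, -0.0, 110.7]
force: [0.7, 0.8, 1.1]
grip_width: 0.0669
grasp_force: 0.0
```

```bash
python3 - <<'E'
from plan import *
im=env.read_camera("wrist");P=env.camera_params("wrist")
hsv=cv2.cvtColor(im,cv2.COLOR_RGB2HSV)
print("pred",pix("wrist",np.array([.45,-.168,.12]),P).round(0))
t=env.read_camera("top")
# stopper cork + ring region in top view
cv2.imwrite("pics/t8.png",cv2.resize(t[150:210,180:260],(800,600),interpolation=cv2.INTER_CUBIC)[:,:,::-1])
plan([(.45,-.168,.13,110.84,4),(.45,-.168,.091,110.84,1.5)])
print(env.get_obs()["grip_width"],env.get_obs()["qpos"].round(1))
E
```

```text
pred [255. 208.]
now [0.4506, -0.1662, 0.1702, 179.9742, -0.0195, 110.9612] t 24.2
[{"x": -0.1, "y": -0.1, "z": 2.0, "ax": 0, "ay": 0, "az": 0.1}, {"x": 0, "y": 0, "z": 2.0, "ax": 0, "ay": 0, "az": 0}, {"x": 0, "y": 0, "z": 1.3, "ax": 0, "ay": 0, "az": 0}, {"x": 0, "y": 0, "z": 1.3, "ax": 0, "ay": 0, "az": 0}, {"x": 0, "y": 0, "z": 1.3, "ax": 0, "ay": 0, "az": 0}]
0.07453750829738925 [-24.9  -2.   41.7 111.8   1.4  69.7  37.2]
```

Request:
jog_arm:
  motion:
    - {"x": -0.1,"y": -0.1,"z": 2.0,"ax": 0,"ay": 0,"az": 0.1}
    - {"x": 0,"y": 0,"z": 2.0,"ax": 0,"ay": 0,"az": 0}
    - {"x": 0,"y": 0,"z": 1.3,"ax": 0,"ay": 0,"az": 0}
    - {"x": 0,"y": 0,"z": 1.3,"ax": 0,"ay": 0,"az": 0}
    - {"x": 0,"y": 0,"z": 1.3,"ax": 0,"ay": 0,"az": 0}

```text
time_s: 24.7
tool_pos: [0.4501, -0.1681, 0.0904]
tool_rot: [180.0, 0.0, 110.8]
force: [-0.2, 0.2, -0.4]
grip_width: 0.0868
grasp_force: 0.0
```

Request:
jog_arm:
  motion:
    - {"x": 0,"y": 0,"z": 0,"ax": 0,"ay": 0,"az": 0}
    - {"x": 0,"y": 0,"z": 0,"ax": 0,"ay": 0,"az": 0}
    - {"x": 0,"y": 0,"z": 0,"ax": 0,"ay": 0,"az": 0}
    - {"x": 0,"y": 0,"z": 0,"ax": 0,"ay": 0,"az": 0}
    - {"x": 0,"y": 0,"z": 0,"ax": 0,"ay": 0,"az": 0}
  claw: -1
  squeeze: 20

```text
time_s: 25.2
tool_pos: [0.45, -0.1687, 0.0916]
tool_rot: [179.9, 0.0, 110.8]
force: [-0.5, -0.3, -0.1]
grip_width: 0.0546
grasp_force: 0.1
```

Request:
jog_arm:
  motion:
    - {"x": 0,"y": 0,"z": 0,"ax": 0,"ay": 0,"az": 0}
    - {"x": 0,"y": 0,"z": 0,"ax": 0,"ay": 0,"az": 0}
    - {"x": 0,"y": 0,"z": 0,"ax": 0,"ay": 0,"az": 0}
    - {"x": 0,"y": 0,"z": 0,"ax": 0,"ay": 0,"az": 0}
    - {"x": 0,"y": 0,"z": 0,"ax": 0,"ay": 0,"az": 0}

```text
time_s: 25.7
tool_pos: [0.4499, -0.1687, 0.0914]
tool_rot: [180.0, 0.0, 110.8]
force: [0.5, -0.0, 3.8]
grip_width: 0.0491
grasp_force: 19.9
```

```bash
python3 - <<'E'
from plan import *
o=env.get_obs()["tool_pos"];b=box(NB,-.042,.001);a=box(NB,-.042,-.09)
print(b)
plan([(o[0],o[1],.20,110.84),(b[0],b[1],.20,110.84)])
E
```

```text
[0.47669268 0.07300802]
now [0.4499, -0.1687, 0.0914, 179.962, 0.0169, 110.7826] t 25.7
[{"x": 0, "y": 0, "z": -3.6, "ax": 0, "ay": 0, "az": 0}, {"x": 0, "y": 0, "z": -3.6, "ax": 0, "ay": 0, "az": 0}, {"x": 0, "y": 0, "z": -3.7, "ax": 0, "ay": 0, "az": -0.1}, {"x": 3.6, "y": 1.9, "z": 0, "ax": 0, "ay": 0, "az": 0}, {"x": 3.6, "y": 1.8, "z": 0, "ax": 0, "ay": 0, "az": 0}]
[{"x": 3.6, "y": 1.9, "z": 0, "ax": 0, "ay": 0, "az": 0}, {"x": 3.6, "y": 1.8, "z": 0, "ax": 0, "ay": 0, "az": 0}, {"x": 3.6, "y": 1.9, "z": 0, "ax": 0, "ay": 0, "az": 0}, {"x": 3.6, "y": 1.8, "z": 0, "ax": 0, "ay": 0, "az": 0}, {"x": 0, "y": 0, "z": 0, "ax": 0, "ay": 0, "az": 0}]
```

Request:
jog_arm:
  motion:
    - {"x": 0,"y": 0,"z": -3.6,"ax": 0,"ay": 0,"az": 0}
    - {"x": 0,"y": 0,"z": -3.6,"ax": 0,"ay": 0,"az": 0}
    - {"x": 0,"y": 0,"z": -3.7,"ax": 0,"ay": 0,"az": 0}
    - {"x": 3.6,"y": 1.9,"z": 0,"ax": 0,"ay": 0,"az": 0}
    - {"x": 3.6,"y": 1.8,"z": 0,"ax": 0,"ay": 0,"az": 0}

```text
time_s: 26.2
tool_pos: [0.4592, -0.088, 0.2011]
tool_rot: [179.8, 0.0, 110.6]
force: [-0.0, 1.2, -2.3]
grip_width: 0.0492
grasp_force: 20.0
```

Request:
jog_arm:
  motion:
    - {"x": 3.6,"y": 1.9,"z": 0,"ax": 0,"ay": 0,"az": 0}
    - {"x": 3.6,"y": 1.8,"z": 0,"ax": 0,"ay": 0,"az": 0}
    - {"x": 3.6,"y": 1.9,"z": 0,"ax": 0,"ay": 0,"az": 0}
    - {"x": 3.6,"y": 1.8,"z": 0,"ax": 0,"ay": 0,"az": 0}
    - {"x": 0,"y": 0,"z": 0,"ax": 0,"ay": 0,"az": 0}

```text
time_s: 26.7
tool_pos: [0.4759, 0.0795, 0.199]
tool_rot: [-179.9, -0.1, 111.3]
force: [0.2, -0.2, -1.2]
grip_width: 0.0493
grasp_force: 20.0
```

Request:
jog_arm:
  motion:
    - {"x": 0,"y": 0,"z": 0,"ax": 0,"ay": 0,"az": 0}
    - {"x": 0,"y": 0,"z": 0,"ax": 0,"ay": 0,"az": 0}
    - {"x": 0,"y": 0,"z": 0,"ax": 0,"ay": 0,"az": 0}
    - {"x": 0,"y": 0,"z": 0,"ax": 0,"ay": 0,"az": 0}
    - {"x": 0,"y": 0,"z": 0,"ax": 0,"ay": 0,"az": 0}

```text
time_s: 27.2
tool_pos: [0.4768, 0.072, 0.2001]
tool_rot: [180.0, -0.0, 110.7]
force: [0.4, 0.6, -1.5]
grip_width: 0.0492
grasp_force: 20.0
```

```bash
python3 - <<'E'
from plan import *
b=box(NB,-.042,.001)
plan([(b[0],b[1],.14,110.84,3),(b[0],b[1],.1005,110.84,1.0)])
cv2.imwrite("pics/w9.png",env.read_camera("wrist")[:,:,::-1])
E
```

```text
now [0.4768, 0.072, 0.2001, 179.9863, -0.0116, 110.6988] t 27.2
[{"x": 0, "y": 0, "z": 2.0, "ax": 0, "ay": 0, "az": 0}, {"x": 0.1, "y": 0, "z": 2.0, "ax": 0, "ay": 0, "az": -0.1}, {"x": 0, "y": 0, "z": 2.0, "ax": 0, "ay": 0, "az": 0}, {"x": 0, "y": 0, "z": 1.0, "ax": 0, "ay": 0, "az": 0}, {"x": 0, "y": 0, "z": 1.0, "ax": 0, "ay": 0, "az": 0}]
[{"x": 0, "y": 0, "z": 1.0, "ax": 0, "ay": 0, "az": 0}, {"x": 0, "y": 0, "z": 1.0, "ax": 0, "ay": 0, "az": 0}, {"x": 0, "y": 0, "z": 0, "ax": 0, "ay": 0, "az": 0}, {"x": 0, "y": 0, "z": 0, "ax": 0, "ay": 0, "az": 0}, {"x": 0, "y": 0, "z": 0, "ax": 0, "ay": 0, "az": 0}]
```

View pics/w9.png

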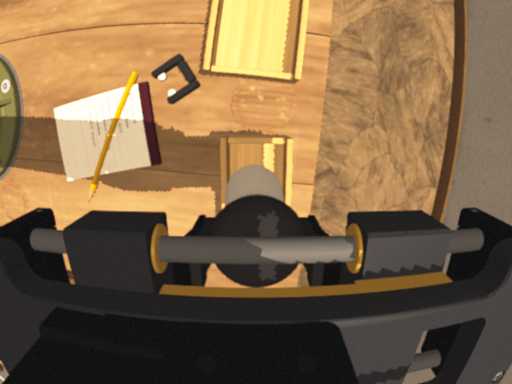

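Request:
jog_arm:
  motion:
    - {"x": 0,"y": 0,"z": 2.0,"ax": 0,"ay": 0,"az": 0}
    - {"x": 0.1,"y": 0,"z": 2.0,"ax": 0,"ay": 0,"az": 0}
    - {"x": 0,"y": 0,"z": 2.0,"ax": 0,"ay": 0,"az": 0}
    - {"x": 0,"y": 0,"z": 1.0,"ax": 0,"ay": 0,"az": 0}
    - {"x": 0,"y": 0,"z": 1.0,"ax": 0,"ay": 0,"az": 0}

```text
time_s: 27.75
tool_pos: [0.4765, 0.0736, 0.1197]
tool_rot: [180.0, 0.0, 110.8]
force: [-0.5, -0.1, -0.7]
grip_width: 0.049
grasp_force: 20.0
```

Request:
jog_arm:
  motion:
    - {"x": 0,"y": 0,"z": 1.0,"ax": 0,"ay": 0,"az": 0}
    - {"x": 0,"y": 0,"z": 0.9,"ax": 0,"ay": 0,"az": 0}
    - {"x": 0,"y": 0,"z": 0,"ax": 0,"ay": 0,"az": 0}
    - {"x": 0,"y": 0,"z": 0,"ax": 0,"ay": 0,"az": 0}
    - {"x": 0,"y": 0,"z": 0,"ax": 0,"ay": 0,"az": 0}

```text
time_s: 28.25
tool_pos: [0.4768, 0.0737, 0.1015]
tool_rot: [179.9, 0.0, 110.8]
force: [-0.2, 0.1, -1.4]
grip_width: 0.0491
grasp_force: 20.0
```

Request:
jog_arm:
  motion:
    - {"x": -0.4,"y": 0,"z": 0,"ax": 0,"ay": 0,"az": 0}
    - {"x": 0,"y": 0,"z": 0,"ax": 0,"ay": 0,"az": 0}
    - {"x": 0,"y": 0,"z": 0,"ax": 0,"ay": 0,"az": 0}
    - {"x": 0,"y": 0,"z": 0,"ax": 0,"ay": 0,"az": 0}
    - {"x": 0,"y": 0,"z": 0,"ax": 0,"ay": 0,"az": 0}

```text
time_s: 28.75
tool_pos: [0.4778, 0.07, 0.1011]
tool_rot: [180.0, -0.0, 110.8]
force: [0.4, 0.4, -1.4]
grip_width: 0.0494
grasp_force: 20.0
```

Request:
jog_arm:
  motion:
    - {"x": -0.3,"y": 0,"z": 0,"ax": 0,"ay": 0,"az": 0}
    - {"x": 0,"y": 0,"z": 0,"ax": 0,"ay": 0,"az": 0}
    - {"x": 0,"y": 0,"z": 0,"ax": 0,"ay": 0,"az": 0}
    - {"x": 0,"y": 0,"z": 0,"ax": 0,"ay": 0,"az": 0}
    - {"x": 0,"y": 0,"z": 0,"ax": 0,"ay": 0,"az": 0}

```text
time_s: 29.25
tool_pos: [0.4789, 0.0672, 0.1011]
tool_rot: [180.0, -0.0, 110.8]
force: [-0.4, -0.5, -2.1]
grip_width: 0.0492
grasp_force: 20.0
```

Request:
jog_arm:
  motion:
    - {"x": -0.2,"y": 0,"z": 0,"ax": 0,"ay": 0,"az": 0}
    - {"x": 0,"y": 0,"z": 0,"ax": 0,"ay": 0,"az": 0}
    - {"x": 0,"y": 0,"z": 0,"ax": 0,"ay": 0,"az": 0}
    - {"x": 0,"y": 0,"z": 0,"ax": 0,"ay": 0,"az": 0}
    - {"x": 0,"y": 0,"z": 0,"ax": 0,"ay": 0,"az": 0}

```text
time_s: 29.75
tool_pos: [0.4796, 0.0653, 0.1011]
tool_rot: [180.0, -0.0, 110.8]
force: [-0.1, -0.7, -1.8]
grip_width: 0.0493
grasp_force: 20.0
```

Request:
jog_arm:
  motion:
    - {"x": -0.2,"y": 0,"z": 0,"ax": 0,"ay": 0,"az": 0}
    - {"x": 0,"y": 0,"z": 0,"ax": 0,"ay": 0,"az": 0}
    - {"x": 0,"y": 0,"z": 0,"ax": 0,"ay": 0,"az": 0}
    - {"x": 0,"y": 0,"z": 0,"ax": 0,"ay": 0,"az": 0}
    - {"x": 0,"y": 0,"z": 0,"ax": 0,"ay": 0,"az": 0}

```text
time_s: 30.25
tool_pos: [0.4803, 0.0634, 0.101]
tool_rot: [180.0, -0.0, 110.8]
force: [0.1, 0.5, -0.9]
grip_width: 0.0491
grasp_force: 20.0
```

Request:
jog_arm:
  motion:
    - {"x": -0.2,"y": 0,"z": 0,"ax": 0,"ay": 0,"az": 0}
    - {"x": 0,"y": 0,"z": 0,"ax": 0,"ay": 0,"az": 0}
    - {"x": 0,"y": 0,"z": 0,"ax": 0,"ay": 0,"az": 0}
    - {"x": 0,"y": 0,"z": 0,"ax": 0,"ay": 0,"az": 0}
    - {"x": 0,"y": 0,"z": 0,"ax": 0,"ay": 0,"az": 0}

```text
time_s: 30.75
tool_pos: [0.481, 0.0615, 0.1011]
tool_rot: [180.0, -0.0, 110.8]
force: [-0.1, 0.7, -0.5]
grip_width: 0.049
grasp_force: 20.0
```

Request:
jog_arm:
  motion:
    - {"x": -0.1,"y": 0,"z": 0,"ax": 0,"ay": 0,"az": 0}
    - {"x": 0,"y": 0,"z": 0,"ax": 0,"ay": 0,"az": 0}
    - {"x": 0,"y": 0,"z": 0,"ax": 0,"ay": 0,"az": 0}
    - {"x": 0,"y": 0,"z": 0,"ax": 0,"ay": 0,"az": 0}
    - {"x": 0,"y": 0,"z": 0,"ax": 0,"ay": 0,"az": 0}

```text
time_s: 31.25
tool_pos: [0.4814, 0.0606, 0.1011]
tool_rot: [180.0, -0.0, 110.8]
force: [-0.3, -0.1, -1.3]
grip_width: 0.0491
grasp_force: 20.0
```

Request:
jog_arm:
  motion:
    - {"x": 0,"y": 0,"z": 0.2,"ax": 0,"ay": 0,"az": 0}
    - {"x": 0,"y": 0,"z": 0,"ax": 0,"ay": 0,"az": 0}
    - {"x": 0,"y": 0,"z": 0,"ax": 0,"ay": 0,"az": 0}
    - {"x": 0,"y": 0,"z": 0,"ax": 0,"ay": 0,"az": 0}
    - {"x": 0,"y": 0,"z": 0,"ax": 0,"ay": 0,"az": 0}

```text
time_s: 31.75
tool_pos: [0.4817, 0.0606, 0.0994]
tool_rot: [180.0, -0.0, 110.8]
force: [-1.2, -0.4, 2.4]
grip_width: 0.0486
grasp_force: 20.0
```

Request:
jog_arm:
  motion:
    - {"x": 0,"y": 0,"z": 0,"ax": 0,"ay": 0,"az": 0}
    - {"x": 0,"y": 0,"z": 0,"ax": 0,"ay": 0,"az": 0}
    - {"x": 0,"y": 0,"z": 0,"ax": 0,"ay": 0,"az": 0}
    - {"x": 0,"y": 0,"z": 0,"ax": 0,"ay": 0,"az": 0}
    - {"x": 0,"y": 0,"z": 0,"ax": 0,"ay": 0,"az": 0}
  claw: 0.6

```text
time_s: 32.25
tool_pos: [0.4813, 0.0606, 0.0989]
tool_rot: [-180.0, -0.0, 110.8]
force: [0.7, -0.7, 0.4]
grip_width: 0.0686
grasp_force: 0.0
```

```bash
python3 - <<'E'
from plan import *
o=env.get_obs()["tool_pos"]
plan([(o[0],o[1],.24,110.84),(.5934,-.3475,.24,103.8)])
E
```

```text
now [0.4813, 0.0606, 0.0989, -179.9906, -0.0002, 110.7812] t 32.25
[{"x": 0, "y": 0, "z": -4.7, "ax": 0, "ay": 0, "az": 0}, {"x": 0, "y": 0, "z": -4.7, "ax": 0, "ay": 0, "az": 0}, {"x": 0, "y": 0, "z": -4.7, "ax": 0, "ay": 0, "az": -0.1}, {"x": -4.7, "y": -0.5, "z": 0, "ax": 0, "ay": 0, "az": 0.8}, {"x": -4.7, "y": -0.3, "z": 0, "ax": 0, "ay": 0, "az": 0.8}]
[{"x": -4.7, "y": -0.4, "z": 0, "ax": 0, "ay": 0, "az": 0.8}, {"x": -4.7, "y": -0.2, "z": 0, "ax": 0, "ay": 0, "az": 0.7}, {"x": -4.6, "y": -0.2, "z": 0, "ax": 0, "ay": 0, "az": 0.8}, {"x": -4.8, "y": -0.1, "z": 0, "ax": 0, "ay": 0, "az": 0.8}, {"x": -4.7, "y": -0.1, "z": 0, "ax": 0, "ay": 0, "az": 0.8}]
[{"x": -4.7, "y": 0, "z": 0, "ax": 0, "ay": 0, "az": 0.8}, {"x": -4.7, "y": 0, "z": 0, "ax": 0, "ay": 0, "az": 0.8}, {"x": 0, "y": 0, "z": 0, "ax": 0, "ay": 0, "az": 0}, {"x": 0, "y": 0, "z": 0, "ax": 0, "ay": 0, "az": 0}, {"x": 0, "y": 0, "z": 0, "ax": 0, "ay": 0, "az": 0}]
```

Request:
jog_arm:
  motion:
    - {"x": 0,"y": 0,"z": -4.7,"ax": 0,"ay": 0,"az": 0}
    - {"x": 0,"y": 0,"z": -4.7,"ax": 0,"ay": 0,"az": 0}
    - {"x": 0,"y": 0,"z": -4.7,"ax": 0,"ay": 0,"az": -0.1}
    - {"x": -4.7,"y": -0.5,"z": 0,"ax": 0,"ay": 0,"az": 0.8}
    - {"x": -4.7,"y": -0.3,"z": 0,"ax": 0,"ay": 0,"az": 0.8}

```text
time_s: 32.75
tool_pos: [0.5081, -0.03, 0.2422]
tool_rot: [179.7, 0.0, 109.5]
force: [1.1, -0.0, -1.2]
grip_width: 0.0697
grasp_force: 0.0
```

Request:
jog_arm:
  motion:
    - {"x": -4.7,"y": -0.4,"z": 0,"ax": 0,"ay": 0,"az": 0.8}
    - {"x": -4.7,"y": -0.2,"z": 0,"ax": 0,"ay": 0,"az": 0.7}
    - {"x": -4.6,"y": -0.2,"z": 0,"ax": 0,"ay": 0,"az": 0.8}
    - {"x": -4.8,"y": -0.1,"z": 0,"ax": 0,"ay": 0,"az": 0.8}
    - {"x": -4.7,"y": -0.1,"z": 0,"ax": 0,"ay": 0,"az": 0.8}

```text
time_s: 33.25
tool_pos: [0.5694, -0.2587, 0.24]
tool_rot: [180.0, 0.0, 105.4]
force: [1.6, 0.7, 0.8]
grip_width: 0.0696
grasp_force: 0.0
```

Request:
jog_arm:
  motion:
    - {"x": -4.7,"y": 0,"z": 0,"ax": 0,"ay": 0,"az": 0.8}
    - {"x": -4.7,"y": 0,"z": 0,"ax": 0,"ay": 0,"az": 0.8}
    - {"x": 0,"y": 0,"z": 0,"ax": 0,"ay": 0,"az": 0}
    - {"x": 0,"y": 0,"z": 0,"ax": 0,"ay": 0,"az": 0}
    - {"x": 0,"y": 0,"z": 0,"ax": 0,"ay": 0,"az": 0}

```text
time_s: 33.75
tool_pos: [0.5936, -0.3465, 0.2399]
tool_rot: [180.0, -0.1, 103.9]
force: [-0.2, 0.4, 0.1]
grip_width: 0.0693
grasp_force: 0.0
```

```bash
python3 - <<'E'
from plan import *
P=env.camera_params("wrist");im=env.read_camera("wrist")
p=pix("wrist",np.array([.5934,-.3475,.123]),P);print("candle top pred",p.round(0))
hsv=cv2.cvtColor(im,cv2.COLOR_RGB2HSV);m=((hsv[:,:,1]<90)&(hsv[:,:,2]>170)).astype(np.uint8)
n,l,s,c=cv2.connectedComponentsWithStats(m)
for i in range(1,n):
    if s[i,4]>60 and abs(c[i]-p).max()<90: print(c[i].round(0),s[i,:5])
# packed narrow box seen from top
t=env.read_camera("top");cv2.imwrite("pics/t10.png",cv2.resize(t[150:222,175:255],(800,720))[:,:,::-1])
hs=cv2.cvtColor(t,cv2.COLOR_RGB2HSV);k=(t.max(2)<45).astype(np.uint8);n,l,s,c=cv2.connectedComponentsWithStats(k)
for i in range(1,n):
    if 150<s[i,4]<900 and 180<c[i][0]<260 and 150<c[i][1]<240:
        q=onz("top",*c[i],.128);d=q[:2]-NB[0];a=np.radians(NB[1]);print("dark",c[i],s[i],d@[np.cos(a),np.sin(a)],d@[-np.sin(a),np.cos(a)])
plan([(.5934,-.3475,.14,103.8),(.5934,-.3475,.076,103.8,2)])
print(env.get_obs()["qpos"].round(1))
E
```

```text
candle top pred [256. 187.]
[254. 190.] [243 179  21  19 139]
[214. 270.] [209 264  11  12 103]
dark [204.97 188.2 ] [197 181  17  16 200] -0.029049484656894466 -0.0032180003752626737
now [0.5939, -0.3458, 0.2405, 179.9163, -0.0617, 103.9469] t 33.85
[{"x": -0.1, "y": 0, "z": 3.3, "ax": 0, "ay": 0, "az": 0}, {"x": 0, "y": -0.1, "z": 3.4, "ax": 0, "ay": 0, "az": 0.1}, {"x": -0.1, "y": 0, "z": 3.3, "ax": 0, "ay": 0, "az": 0}, {"x": 0, "y": 0, "z": 1.6, "ax": 0, "ay": 0, "az": 0}, {"x": 0, "y": 0, "z": 1.6, "ax": 0, "ay": 0, "az": 0}]
[{"x": 0, "y": 0, "z": 1.6, "ax": 0, "ay": 0, "az": 0}, {"x": 0, "y": 0, "z": 1.6, "ax": 0, "ay": 0, "az": 0}, {"x": 0, "y": 0, "z": 0, "ax": 0, "ay": 0, "az": 0}, {"x": 0, "y": 0, "z": 0, "ax": 0, "ay": 0, "az": 0}, {"x": 0, "y": 0, "z": 0, "ax": 0, "ay": 0, "az": 0}]
[ -2.8  27.2  44.7  77.  -19.   83.3  54.8]
```

Request:
jog_arm:
  motion:
    - {"x": -0.1,"y": 0,"z": 3.3,"ax": 0,"ay": 0,"az": 0}
    - {"x": 0,"y": -0.1,"z": 3.4,"ax": 0,"ay": 0,"az": 0.1}
    - {"x": -0.1,"y": 0,"z": 3.3,"ax": 0,"ay": 0,"az": 0}
    - {"x": 0,"y": 0,"z": 1.6,"ax": 0,"ay": 0,"az": 0}
    - {"x": 0,"y": 0,"z": 1.6,"ax": 0,"ay": 0,"az": 0}

```text
time_s: 34.35
tool_pos: [0.5934, -0.3488, 0.1079]
tool_rot: [179.9, -0.0, 103.8]
force: [0.2, 0.5, 0.6]
grip_width: 0.0696
grasp_force: 0.0
```

Request:
jog_arm:
  motion:
    - {"x": 0,"y": 0,"z": 1.6,"ax": 0,"ay": 0,"az": 0}
    - {"x": 0,"y": 0,"z": 1.6,"ax": 0,"ay": 0,"az": 0}
    - {"x": 0,"y": 0,"z": 0,"ax": 0,"ay": 0,"az": 0}
    - {"x": 0,"y": 0,"z": 0,"ax": 0,"ay": 0,"az": 0}
    - {"x": 0,"y": 0,"z": 0,"ax": 0,"ay": 0,"az": 0}

```text
time_s: 34.85
tool_pos: [0.5932, -0.3508, 0.0771]
tool_rot: [179.9, 0.1, 103.7]
force: [0.2, -0.7, 0.1]
grip_width: 0.0696
grasp_force: 0.0
```

Request:
jog_arm:
  motion:
    - {"x": 0,"y": 0,"z": 0,"ax": 0,"ay": 0,"az": 0}
    - {"x": 0,"y": 0,"z": 0,"ax": 0,"ay": 0,"az": 0}
    - {"x": 0,"y": 0,"z": 0,"ax": 0,"ay": 0,"az": 0}
    - {"x": 0,"y": 0,"z": 0,"ax": 0,"ay": 0,"az": 0}
    - {"x": 0,"y": 0,"z": 0,"ax": 0,"ay": 0,"az": 0}
  claw: -1
  squeeze: 25

```text
time_s: 35.35
tool_pos: [0.5927, -0.3502, 0.0761]
tool_rot: [180.0, -0.0, 103.7]
force: [0.4, -0.1, 0.8]
grip_width: 0.0373
grasp_force: 0.0
```

Request:
jog_arm:
  motion:
    - {"x": 0,"y": 0,"z": 0,"ax": 0,"ay": 0,"az": 0}
    - {"x": 0,"y": 0,"z": 0,"ax": 0,"ay": 0,"az": 0}
    - {"x": 0,"y": 0,"z": 0,"ax": 0,"ay": 0,"az": 0}
    - {"x": 0,"y": 0,"z": 0,"ax": 0,"ay": 0,"az": 0}
    - {"x": 0,"y": 0,"z": 0,"ax": 0,"ay": 0,"az": 0}

```text
time_s: 35.85
tool_pos: [0.5926, -0.3502, 0.076]
tool_rot: [-180.0, -0.0, 103.7]
force: [0.3, -0.4, -0.8]
grip_width: 0.022
grasp_force: 25.0
```

```bash
python3 - <<'E'
from plan import *
o=env.get_obs()["tool_pos"];b=box(WB,.036);print(b)
plan([(o[0],o[1],.26,103.8,4.6),(.58,-.05,.26,103.8),(.53,.15,.26,103.8),(b[0],b[1],.26,103.8)])
E
```

```text
[0.4028128  0.28926083]
now [0.5926, -0.3502, 0.076, -179.9989, -0.0048, 103.6784] t 35.85
[{"x": 0, "y": 0, "z": -3.7, "ax": 0, "ay": 0, "az": 0}, {"x": 0, "y": 0, "z": -3.7, "ax": 0, "ay": 0, "az": 0}, {"x": 0, "y": 0, "z": -3.6, "ax": 0, "ay": 0, "az": -0.1}, {"x": 0, "y": 0, "z": -3.7, "ax": 0, "ay": 0, "az": 0}, {"x": 0, "y": 0, "z": -3.7, "ax": 0, "ay": 0, "az": 0}]
[{"x": 4.2, "y": 0.8, "z": 0, "ax": 0, "ay": 0, "az": 0}, {"x": 4.2, "y": 0.9, "z": 0, "ax": 0, "ay": 0, "az": 0}, {"x": 4.2, "y": 0.8, "z": 0, "ax": 0, "ay": 0, "az": 0}, {"x": 4.2, "y": 0.9, "z": 0, "ax": 0, "ay": 0, "az": 0}, {"x": 4.2, "y": 0.8, "z": 0, "ax": 0, "ay": 0, "az": 0}]
[{"x": 4.2, "y": 0.9, "z": 0, "ax": 0, "ay": 0, "az": 0}, {"x": 4.3, "y": 0.8, "z": 0, "ax": 0, "ay": 0, "az": 0}, {"x": 4.1, "y": 0, "z": 0, "ax": 0, "ay": 0, "az": 0}, {"x": 4.1, "y": 0, "z": 0, "ax": 0, "ay": 0, "az": 0}, {"x": 4.1, "y": 0, "z": 0, "ax": 0, "ay": 0, "az": 0}]
[{"x": 4.2, "y": -0.1, "z": 0, "ax": 0, "ay": 0, "az": 0}, {"x": 4.1, "y": 0, "z": 0, "ax": 0, "ay": 0, "az": 0}, {"x": 4.1, "y": -2.3, "z": 0, "ax": 0, "ay": 0, "az": 0}, {"x": 4.2, "y": -2.2, "z": 0, "ax": 0, "ay": 0, "az": 0}, {"x": 4.1, "y": -2.3, "z": 0, "ax": 0, "ay": 0, "az": 0}]
[{"x": 4.1, "y": -2.2, "z": 0, "ax": 0, "ay": 0, "az": 0}, {"x": 0, "y": 0, "z": 0, "ax": 0, "ay": 0, "az": 0}, {"x": 0, "y": 0, "z": 0, "ax": 0, "ay": 0, "az": 0}, {"x": 0, "y": 0, "z": 0, "ax": 0, "ay": 0, "az": 0}, {"x": 0, "y": 0, "z": 0, "ax": 0, "ay": 0, "az": 0}]
```

Request:
jog_arm:
  motion:
    - {"x": 0,"y": 0,"z": -3.7,"ax": 0,"ay": 0,"az": 0}
    - {"x": 0,"y": 0,"z": -3.7,"ax": 0,"ay": 0,"az": 0}
    - {"x": 0,"y": 0,"z": -3.6,"ax": 0,"ay": 0,"az": -0.1}
    - {"x": 0,"y": 0,"z": -3.7,"ax": 0,"ay": 0,"az": 0}
    - {"x": 0,"y": 0,"z": -3.7,"ax": 0,"ay": 0,"az": 0}

```text
time_s: 36.35
tool_pos: [0.5923, -0.3499, 0.261]
tool_rot: [-180.0, -0.0, 103.8]
force: [0.7, -0.0, -2.1]
grip_width: 0.0219
grasp_force: 25.0
```

Request:
jog_arm:
  motion:
    - {"x": 4.2,"y": 0.8,"z": 0,"ax": 0,"ay": 0,"az": 0}
    - {"x": 4.2,"y": 0.9,"z": 0,"ax": 0,"ay": 0,"az": 0}
    - {"x": 4.2,"y": 0.8,"z": 0,"ax": 0,"ay": 0,"az": 0}
    - {"x": 4.2,"y": 0.9,"z": 0,"ax": 0,"ay": 0,"az": 0}
    - {"x": 4.2,"y": 0.8,"z": 0,"ax": 0,"ay": 0,"az": 0}

```text
time_s: 36.85
tool_pos: [0.5829, -0.1344, 0.2596]
tool_rot: [-180.0, -0.0, 103.8]
force: [0.7, 0.7, -1.6]
grip_width: 0.022
grasp_force: 25.0
```

Request:
jog_arm:
  motion:
    - {"x": 4.2,"y": 0.9,"z": 0,"ax": 0,"ay": 0,"az": 0}
    - {"x": 4.3,"y": 0.8,"z": 0,"ax": 0,"ay": 0,"az": 0}
    - {"x": 4.1,"y": 0,"z": 0,"ax": 0,"ay": 0,"az": 0}
    - {"x": 4.1,"y": 0,"z": 0,"ax": 0,"ay": 0,"az": 0}
    - {"x": 4.1,"y": 0,"z": 0,"ax": 0,"ay": 0,"az": 0}

```text
time_s: 37.35
tool_pos: [0.5494, 0.0712, 0.2598]
tool_rot: [-180.0, -0.0, 103.8]
force: [-0.0, -0.6, -2.7]
grip_width: 0.022
grasp_force: 25.0
```

Request:
jog_arm:
  motion:
    - {"x": 4.2,"y": -0.1,"z": 0,"ax": 0,"ay": 0,"az": 0}
    - {"x": 4.1,"y": 0,"z": 0,"ax": 0,"ay": 0,"az": 0}
    - {"x": 4.1,"y": -2.3,"z": 0,"ax": 0,"ay": 0,"az": 0}
    - {"x": 4.2,"y": -2.2,"z": 0,"ax": 0,"ay": 0,"az": 0}
    - {"x": 4.1,"y": -2.3,"z": 0,"ax": 0,"ay": 0,"az": 0}

```text
time_s: 37.85
tool_pos: [0.4325, 0.2554, 0.2597]
tool_rot: [-180.0, 0.0, 103.8]
force: [0.5, 1.4, -1.9]
grip_width: 0.0219
grasp_force: 25.0
```

Request:
jog_arm:
  motion:
    - {"x": 4.1,"y": -2.2,"z": 0,"ax": 0,"ay": 0,"az": 0}
    - {"x": 0,"y": 0,"z": 0,"ax": 0,"ay": 0,"az": 0}
    - {"x": 0,"y": 0,"z": 0,"ax": 0,"ay": 0,"az": 0}
    - {"x": 0,"y": 0,"z": 0,"ax": 0,"ay": 0,"az": 0}
    - {"x": 0,"y": 0,"z": 0,"ax": 0,"ay": 0,"az": 0}

```text
time_s: 38.35
tool_pos: [0.404, 0.2876, 0.26]
tool_rot: [-180.0, 0.0, 103.6]
force: [0.1, -0.6, -2.3]
grip_width: 0.0219
grasp_force: 25.0
```

```bash
python3 - <<'E'
from plan import *
b=box(WB,.036)
plan([(b[0],b[1],.16,103.8,4),(b[0],b[1],.0855,103.8,2)])
print(env.get_obs()["qpos"].round(1))
E
```

```text
now [0.404, 0.2876, 0.26, -179.995, 0.0175, 103.6039] t 38.35
[{"x": 0.1, "y": 0, "z": 3.3, "ax": 0, "ay": 0, "az": -0.1}, {"x": 0, "y": 0, "z": 3.4, "ax": 0, "ay": 0, "az": 0}, {"x": 0.1, "y": -0.1, "z": 3.3, "ax": 0, "ay": 0, "az": -0.1}, {"x": 0, "y": 0, "z": 1.9, "ax": 0, "ay": 0, "az": 0}, {"x": 0, "y": 0, "z": 1.8, "ax": 0, "ay": 0, "az": 0}]
[{"x": 0, "y": 0, "z": 1.9, "ax": 0, "ay": 0, "az": 0}, {"x": 0, "y": 0, "z": 1.8, "ax": 0, "ay": 0, "az": 0}, {"x": 0, "y": 0, "z": 0, "ax": 0, "ay": 0, "az": 0}, {"x": 0, "y": 0, "z": 0, "ax": 0, "ay": 0, "az": 0}, {"x": 0, "y": 0, "z": 0, "ax": 0, "ay": 0, "az": 0}]
[-60.2  -2.1  21.2 101.9   0.8  80.1 -25.5]
```

Request:
jog_arm:
  motion:
    - {"x": 0.1,"y": 0,"z": 3.3,"ax": 0,"ay": 0,"az": -0.1}
    - {"x": 0,"y": 0,"z": 3.4,"ax": 0,"ay": 0,"az": 0}
    - {"x": 0.1,"y": -0.1,"z": 3.3,"ax": 0,"ay": 0,"az": -0.1}
    - {"x": 0,"y": 0,"z": 1.9,"ax": 0,"ay": 0,"az": 0}
    - {"x": 0,"y": 0,"z": 1.8,"ax": 0,"ay": 0,"az": 0}

```text
time_s: 38.85
tool_pos: [0.402, 0.2892, 0.1216]
tool_rot: [-179.9, 0.1, 103.8]
force: [0.4, -0.9, -1.1]
grip_width: 0.0221
grasp_force: 25.0
```

Request:
jog_arm:
  motion:
    - {"x": 0,"y": 0,"z": 1.9,"ax": 0,"ay": 0,"az": 0}
    - {"x": 0,"y": 0,"z": 1.8,"ax": 0,"ay": 0,"az": 0}
    - {"x": 0,"y": 0,"z": 0,"ax": 0,"ay": 0,"az": 0}
    - {"x": 0,"y": 0,"z": 0,"ax": 0,"ay": 0,"az": 0}
    - {"x": 0,"y": 0,"z": 0,"ax": 0,"ay": 0,"az": 0}

```text
time_s: 39.35
tool_pos: [0.4022, 0.2906, 0.0869]
tool_rot: [179.9, -0.0, 103.9]
force: [-1.2, 0.4, -1.8]
grip_width: 0.0218
grasp_force: 25.0
```

Request:
jog_arm:
  motion:
    - {"x": 0.3,"y": 0,"z": 0,"ax": 0,"ay": 0,"az": 0}
    - {"x": 0,"y": 0,"z": 0,"ax": 0,"ay": 0,"az": 0}
    - {"x": 0,"y": 0,"z": 0,"ax": 0,"ay": 0,"az": 0}
    - {"x": 0,"y": 0,"z": 0,"ax": 0,"ay": 0,"az": 0}
    - {"x": 0,"y": 0,"z": 0,"ax": 0,"ay": 0,"az": 0}

```text
time_s: 39.85
tool_pos: [0.4008, 0.2936, 0.0861]
tool_rot: [180.0, -0.0, 104.0]
force: [-0.0, -0.1, -1.8]
grip_width: 0.0213
grasp_force: 25.0
```

Request:
jog_arm:
  motion:
    - {"x": 0.2,"y": 0,"z": 0,"ax": 0,"ay": 0,"az": 0}
    - {"x": 0,"y": 0,"z": 0,"ax": 0,"ay": 0,"az": 0}
    - {"x": 0,"y": 0,"z": 0,"ax": 0,"ay": 0,"az": 0}
    - {"x": 0,"y": 0,"z": 0,"ax": 0,"ay": 0,"az": 0}
    - {"x": 0,"y": 0,"z": 0,"ax": 0,"ay": 0,"az": 0}

```text
time_s: 40.35
tool_pos: [0.4003, 0.2955, 0.0861]
tool_rot: [180.0, -0.0, 104.0]
force: [0.3, 0.3, -1.4]
grip_width: 0.0217
grasp_force: 25.0
```

Request:
jog_arm:
  motion:
    - {"x": 0.1,"y": 0,"z": 0,"ax": 0,"ay": 0,"az": 0}
    - {"x": 0,"y": 0,"z": 0,"ax": 0,"ay": 0,"az": 0}
    - {"x": 0,"y": 0,"z": 0,"ax": 0,"ay": 0,"az": 0}
    - {"x": 0,"y": 0,"z": 0,"ax": 0,"ay": 0,"az": 0}
    - {"x": 0,"y": 0,"z": 0,"ax": 0,"ay": 0,"az": 0}

```text
time_s: 40.85
tool_pos: [0.4001, 0.2965, 0.0861]
tool_rot: [180.0, -0.0, 104.0]
force: [-0.1, 0.2, -1.6]
grip_width: 0.0217
grasp_force: 25.0
```

Request:
jog_arm:
  motion:
    - {"x": 0.1,"y": 0,"z": 0,"ax": 0,"ay": 0,"az": 0}
    - {"x": 0,"y": 0,"z": 0,"ax": 0,"ay": 0,"az": 0}
    - {"x": 0,"y": 0,"z": 0,"ax": 0,"ay": 0,"az": 0}
    - {"x": 0,"y": 0,"z": 0,"ax": 0,"ay": 0,"az": 0}
    - {"x": 0,"y": 0,"z": 0,"ax": 0,"ay": 0,"az": 0}

```text
time_s: 41.35
tool_pos: [0.3998, 0.2975, 0.0861]
tool_rot: [180.0, -0.0, 104.0]
force: [-0.2, 0.3, -2.3]
grip_width: 0.022
grasp_force: 25.0
```

Request:
jog_arm:
  motion:
    - {"x": 0.1,"y": 0,"z": 0,"ax": 0,"ay": 0,"az": 0}
    - {"x": 0,"y": 0,"z": 0,"ax": 0,"ay": 0,"az": 0}
    - {"x": 0,"y": 0,"z": 0,"ax": 0,"ay": 0,"az": 0}
    - {"x": 0,"y": 0,"z": 0,"ax": 0,"ay": 0,"az": 0}
    - {"x": 0,"y": 0,"z": 0,"ax": 0,"ay": 0,"az": 0}

```text
time_s: 41.85
tool_pos: [0.3996, 0.2985, 0.0861]
tool_rot: [180.0, -0.0, 104.0]
force: [0.5, 0.0, -1.7]
grip_width: 0.022
grasp_force: 25.0
```

Request:
jog_arm:
  motion:
    - {"x": 0.15,"y": 0,"z": 0,"ax": 0,"ay": 0,"az": 0}
    - {"x": 0,"y": 0,"z": 0,"ax": 0,"ay": 0,"az": 0}
    - {"x": 0,"y": 0,"z": 0,"ax": 0,"ay": 0,"az": 0}
    - {"x": 0,"y": 0,"z": 0,"ax": 0,"ay": 0,"az": 0}
    - {"x": 0,"y": 0,"z": 0,"ax": 0,"ay": 0,"az": 0}

```text
time_s: 42.35
tool_pos: [0.3992, 0.2998, 0.0861]
tool_rot: [180.0, 0.0, 104.0]
force: [-0.1, -1.0, -2.4]
grip_width: 0.022
grasp_force: 25.0
```

Request:
jog_arm:
  motion:
    - {"x": 0.1,"y": 0,"z": 0,"ax": 0,"ay": 0,"az": 0}
    - {"x": 0,"y": 0,"z": 0,"ax": 0,"ay": 0,"az": 0}
    - {"x": 0,"y": 0,"z": 0,"ax": 0,"ay": 0,"az": 0}
    - {"x": 0,"y": 0,"z": 0,"ax": 0,"ay": 0,"az": 0}
    - {"x": 0,"y": 0,"z": 0,"ax": 0,"ay": 0,"az": 0}

```text
time_s: 42.85
tool_pos: [0.3991, 0.3005, 0.0861]
tool_rot: [-180.0, 0.0, 104.0]
force: [0.8, -2.9, -0.5]
grip_width: 0.0219
grasp_force: 25.0
```

Request:
jog_arm:
  motion:
    - {"x": -0.1,"y": 0,"z": 0,"ax": 0,"ay": 0,"az": 0}
    - {"x": 0,"y": 0,"z": 0.2,"ax": 0,"ay": 0,"az": 0}
    - {"x": 0,"y": 0,"z": 0,"ax": 0,"ay": 0,"az": 0}
    - {"x": 0,"y": 0,"z": 0,"ax": 0,"ay": 0,"az": 0}
    - {"x": 0,"y": 0,"z": 0,"ax": 0,"ay": 0,"az": 0}

```text
time_s: 43.35
tool_pos: [0.3992, 0.3001, 0.084]
tool_rot: [180.0, -0.0, 104.0]
force: [1.2, -1.0, -2.1]
grip_width: 0.022
grasp_force: 25.0
```

Request:
jog_arm:
  motion:
    - {"x": 0,"y": 0,"z": 0,"ax": 0,"ay": 0,"az": 0}
    - {"x": 0,"y": 0,"z": 0,"ax": 0,"ay": 0,"az": 0}
    - {"x": 0,"y": 0,"z": 0,"ax": 0,"ay": 0,"az": 0}
    - {"x": 0,"y": 0,"z": 0,"ax": 0,"ay": 0,"az": 0}
    - {"x": 0,"y": 0,"z": 0,"ax": 0,"ay": 0,"az": 0}
  claw: 0.3

```text
time_s: 43.85
tool_pos: [0.3992, 0.3002, 0.0843]
tool_rot: [180.0, -0.0, 104.0]
force: [0.4, -0.5, 0.5]
grip_width: 0.0526
grasp_force: 0.0
```

```bash
python3 - <<'E'
from plan import *
o=env.get_obs()["tool_pos"]
plan([(o[0],o[1],.27,103.8),(.5,.1,.27,103.8),(.5,-.15,.27,103.8)])
E
```

```text
now [0.3992, 0.3002, 0.0843, 179.9804, -0.0252, 103.9876] t 43.85
[{"x": 0, "y": 0, "z": -4.6, "ax": 0, "ay": 0, "az": 0}, {"x": 0, "y": 0, "z": -4.7, "ax": 0, "ay": 0, "az": 0.1}, {"x": 0, "y": 0, "z": -4.6, "ax": 0, "ay": 0, "az": 0}, {"x": 0, "y": 0, "z": -4.7, "ax": 0, "ay": 0, "az": 0.1}, {"x": -4.4, "y": 1.0, "z": 0, "ax": 0, "ay": 0, "az": 0}]
[{"x": -4.3, "y": 1.0, "z": 0, "ax": 0, "ay": 0, "az": 0}, {"x": -4.4, "y": 1.0, "z": 0, "ax": 0, "ay": 0, "az": 0}, {"x": -4.4, "y": 1.0, "z": 0, "ax": 0, "ay": 0, "az": 0}, {"x": -4.3, "y": 1.0, "z": 0, "ax": 0, "ay": 0, "az": 0}, {"x": -4.1, "y": -1.0, "z": 0, "ax": 0, "ay": 0, "az": 0}]
[{"x": -4.0, "y": -1.0, "z": 0, "ax": 0, "ay": 0, "az": 0}, {"x": -4.1, "y": -1.0, "z": 0, "ax": 0, "ay": 0, "az": 0}, {"x": -4.0, "y": -1.0, "z": 0, "ax": 0, "ay": 0, "az": 0}, {"x": -4.1, "y": -1.0, "z": 0, "ax": 0, "ay": 0, "az": 0}, {"x": -4.0, "y": -0.9, "z": 0, "ax": 0, "ay": 0, "az": 0}]
```

Request:
jog_arm:
  motion:
    - {"x": 0,"y": 0,"z": -4.6,"ax": 0,"ay": 0,"az": 0}
    - {"x": 0,"y": 0,"z": -4.7,"ax": 0,"ay": 0,"az": 0.1}
    - {"x": 0,"y": 0,"z": -4.6,"ax": 0,"ay": 0,"az": 0}
    - {"x": 0,"y": 0,"z": -4.7,"ax": 0,"ay": 0,"az": 0.1}
    - {"x": -4.4,"y": 1.0,"z": 0,"ax": 0,"ay": 0,"az": 0}

```text
time_s: 44.35
tool_pos: [0.4194, 0.267, 0.2769]
tool_rot: [179.4, -0.5, 104.4]
force: [1.6, 0.9, 0.2]
grip_width: 0.0567
grasp_force: 0.0
```

Request:
jog_arm:
  motion:
    - {"x": -4.3,"y": 1.0,"z": 0,"ax": 0,"ay": 0,"az": 0}
    - {"x": -4.4,"y": 1.0,"z": 0,"ax": 0,"ay": 0,"az": 0}
    - {"x": -4.4,"y": 1.0,"z": 0,"ax": 0,"ay": 0,"az": 0}
    - {"x": -4.3,"y": 1.0,"z": 0,"ax": 0,"ay": 0,"az": 0}
    - {"x": -4.1,"y": -1.0,"z": 0,"ax": 0,"ay": 0,"az": 0}

```text
time_s: 44.85
tool_pos: [0.5013, 0.0561, 0.2701]
tool_rot: [179.9, 0.1, 103.7]
force: [1.3, -0.2, -0.2]
grip_width: 0.0568
grasp_force: 0.0
```

Request:
jog_arm:
  motion:
    - {"x": -4.0,"y": -1.0,"z": 0,"ax": 0,"ay": 0,"az": 0}
    - {"x": -4.1,"y": -1.0,"z": 0,"ax": 0,"ay": 0,"az": 0}
    - {"x": -4.0,"y": -1.0,"z": 0,"ax": 0,"ay": 0,"az": 0}
    - {"x": -4.1,"y": -1.0,"z": 0,"ax": 0,"ay": 0,"az": 0}
    - {"x": -4.0,"y": -0.9,"z": 0,"ax": 0,"ay": 0,"az": 0}

```text
time_s: 45.35
tool_pos: [0.4999, -0.1517, 0.2703]
tool_rot: [179.9, -0.0, 103.8]
force: [0.4, 0.3, -0.2]
grip_width: 0.0563
grasp_force: 0.0
```

Request:
jog_arm:
  motion:
    - {"x": 0,"y": 0,"z": 0,"ax": 0,"ay": 0,"az": 0}
    - {"x": 0,"y": 0,"z": 0,"ax": 0,"ay": 0,"az": 0}
    - {"x": 0,"y": 0,"z": 0,"ax": 0,"ay": 0,"az": 0}
    - {"x": 0,"y": 0,"z": 0,"ax": 0,"ay": 0,"az": 0}
    - {"x": 0,"y": 0,"z": 0,"ax": 0,"ay": 0,"az": 0}

```text
time_s: 45.85
tool_pos: [0.5005, -0.1486, 0.27]
tool_rot: [-180.0, -0.0, 103.9]
force: [-0.0, -0.4, 1.0]
grip_width: 0.0562
grasp_force: 0.0
```

```bash
python3 - <<'E'
from plan import *
plan([(.4225,-.285,.24,103.8)])
print(env.get_obs()["qpos"].round(1))
t=env.read_camera("top");s=env.read_camera("scene")
a=cv2.resize(t[150:384,120:420],(450,351));b=cv2.resize(s,(350,262))
cv2.imwrite("pics/t11.png",cv2.hconcat([a,cv2.copyMakeBorder(b,0,89,0,0,0)])[:,:,::-1])
E
```

```text
now [0.5005, -0.1486, 0.27, -179.999, -0.0206, 103.922] t 45.85
[{"x": -2.8, "y": -2.7, "z": 0.7, "ax": 0, "ay": 0, "az": 0}, {"x": -2.9, "y": -2.7, "z": 0.8, "ax": 0, "ay": 0, "az": 0.1}, {"x": -2.8, "y": -2.7, "z": 0.7, "ax": 0, "ay": 0, "az": 0}, {"x": -2.9, "y": -2.7, "z": 0.8, "ax": 0, "ay": 0, "az": 0}, {"x": 0, "y": 0, "z": 0, "ax": 0, "ay": 0, "az": 0}]
[-35.8   0.5  50.4  98.5  -0.4  81.2  28.5]
```

View pics/t11.png

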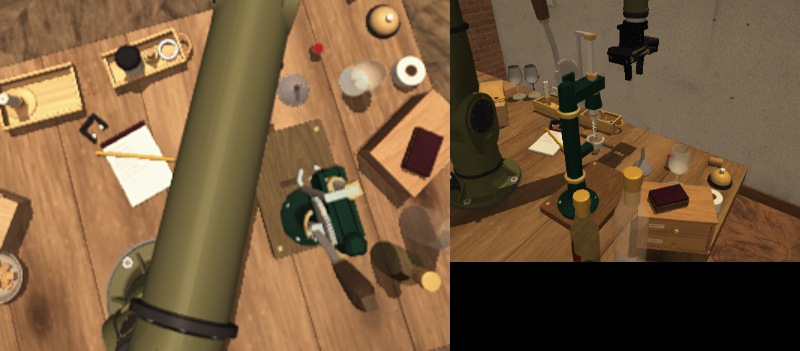

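Request:
jog_arm:
  motion:
    - {"x": -1.9,"y": -1.8,"z": 0.5,"ax": 0,"ay": 0,"az": 0}
    - {"x": -1.9,"y": -1.8,"z": 0.5,"ax": 0,"ay": 0,"az": 0.1}
    - {"x": -1.9,"y": -1.8,"z": 0.5,"ax": 0,"ay": 0,"az": 0}
    - {"x": -1.9,"y": -1.8,"z": 0.5,"ax": 0,"ay": 0,"az": 0}
    - {"x": 0,"y": 0,"z": 0,"ax": 0,"ay": 0,"az": 0}

```text
time_s: 46.45
tool_pos: [0.4458, -0.2444, 0.2497]
tool_rot: [-180.0, 0.0, 103.3]
force: [-0.0, 0.1, 0.7]
grip_width: 0.0567
grasp_force: 0.0
```

Request:
jog_arm:
  motion:
    - {"x": -1.3,"y": -1.2,"z": 0.4,"ax": 0,"ay": 0,"az": 0}
    - {"x": -1.3,"y": -1.2,"z": 0.4,"ax": 0,"ay": 0,"az": 0}
    - {"x": -1.2,"y": -1.2,"z": 0.4,"ax": 0,"ay": 0,"az": 0}
    - {"x": 0,"y": 0,"z": 0,"ax": 0,"ay": 0,"az": 0}
    - {"x": 0,"y": 0,"z": 0,"ax": 0,"ay": 0,"az": 0}

```text
time_s: 46.95
tool_pos: [0.423, -0.2853, 0.2382]
tool_rot: [180.0, -0.0, 103.7]
force: [1.1, -0.8, -0.3]
grip_width: 0.0569
grasp_force: 0.0
```

```bash
python3 - <<'E'
from plan import *
print(env.get_obs()["qpos"].round(1))
P=env.camera_params("wrist");im=env.read_camera("wrist")
E=np.asarray(P["extrinsics"])
for n,p in dict(mouth=(.4225,-.285,.005),tip=(.4225,-.285,.092)).items(): print(n,pix("wrist",np.array(p),P).round(0))
hsv=cv2.cvtColor(im,cv2.COLOR_RGB2HSV)
m=((hsv[:,:,1]<60)&(hsv[:,:,2]>70)&(hsv[:,:,2]<210)).astype(np.uint8);m[225:]=0
m=cv2.morphologyEx(m,cv2.MORPH_OPEN,np.ones((3,3)))
n,l,s,c=cv2.connectedComponentsWithStats(m)
for i in range(1,n):
    if s[i,4]>150: print(c[i].round(0),s[i])
cv2.imwrite("pics/w12.png",im[:,:,::-1])
plan([(.4225,-.285,.14,103.8,3),(.4225,-.285,.066,103.8,1.5)])
# candlestick/pump check from top: candle top bright blob
t=env.read_camera("top");h=cv2.cvtColor(t,cv2.COLOR_RGB2HSV);m=((h[:,:,1]<80)&(h[:,:,2]>180)).astype(np.uint8)
n,l,s,c=cv2.connectedComponentsWithStats(m)
for i in range(1,n):
    if s[i,4]>12 and 100<c[i][0]<190 and 190<c[i][1]<240:
        q=onz("top",*c[i],.131);d=q[:2]-WB[0];a=np.radians(WB[1]);print("candle",c[i],s[i],d@[np.cos(a),np.sin(a)],d@[-np.sin(a),np.cos(a)])
E
```

```text
[-27.8  -1.2  59.  103.    1.   77.6  44.7]
mouth [256. 165.]
tip [256. 179.]
[247. 167.] [231 143  34  46 922]
now [0.4234, -0.285, 0.2383, 179.9563, -0.0218, 103.7745] t 47.0
[{"x": 0, "y": 0, "z": 2.5, "ax": 0, "ay": 0, "az": 0}, {"x": 0, "y": 0, "z": 2.4, "ax": 0, "ay": 0, "az": 0}, {"x": 0, "y": -0.1, "z": 2.5, "ax": 0, "ay": 0, "az": 0}, {"x": 0, "y": 0, "z": 2.4, "ax": 0, "ay": 0, "az": 0}, {"x": 0, "y": 0, "z": 1.5, "ax": 0, "ay": 0, "az": 0}]
[{"x": 0, "y": 0, "z": 1.5, "ax": 0, "ay": 0, "az": 0}, {"x": 0, "y": 0, "z": 1.5, "ax": 0, "ay": 0, "az": 0}, {"x": 0, "y": 0, "z": 1.4, "ax": 0, "ay": 0, "az": 0}, {"x": 0, "y": 0, "z": 1.5, "ax": 0, "ay": 0, "az": 0}, {"x": 0, "y": 0, "z": 0, "ax": 0, "ay": 0, "az": 0}]
candle [121.5 215.5] [118 212   8   8  42] 0.048133149364185654 0.0006001481797910328
```

Request:
jog_arm:
  motion:
    - {"x": 0,"y": 0,"z": 2.5,"ax": 0,"ay": 0,"az": 0}
    - {"x": 0,"y": 0,"z": 2.4,"ax": 0,"ay": 0,"az": 0}
    - {"x": 0,"y": -0.1,"z": 2.5,"ax": 0,"ay": 0,"az": 0}
    - {"x": 0,"y": 0,"z": 2.4,"ax": 0,"ay": 0,"az": 0}
    - {"x": 0,"y": 0,"z": 1.5,"ax": 0,"ay": 0,"az": 0}

```text
time_s: 47.55
tool_pos: [0.4215, -0.285, 0.1235]
tool_rot: [-179.9, -0.1, 103.8]
force: [-0.3, 0.6, 0.4]
grip_width: 0.0566
grasp_force: 0.0
```

Request:
jog_arm:
  motion:
    - {"x": 0,"y": 0,"z": 1.5,"ax": 0,"ay": 0,"az": 0}
    - {"x": 0,"y": 0,"z": 1.5,"ax": 0,"ay": 0,"az": 0}
    - {"x": 0,"y": 0,"z": 1.4,"ax": 0,"ay": 0,"az": 0}
    - {"x": 0,"y": 0,"z": 1.5,"ax": 0,"ay": 0,"az": 0}
    - {"x": 0,"y": 0,"z": 0,"ax": 0,"ay": 0,"az": 0}

```text
time_s: 48.05
tool_pos: [0.4202, -0.2859, 0.0642]
tool_rot: [-179.8, -0.1, 103.7]
force: [-0.1, -0.0, 0.2]
grip_width: 0.0568
grasp_force: 0.0
```

Request:
jog_arm:
  motion:
    - {"x": 0,"y": 0,"z": 0,"ax": 0,"ay": 0,"az": 0}
    - {"x": 0,"y": 0,"z": 0,"ax": 0,"ay": 0,"az": 0}
    - {"x": 0,"y": 0,"z": 0,"ax": 0,"ay": 0,"az": 0}
    - {"x": 0,"y": 0,"z": 0,"ax": 0,"ay": 0,"az": 0}
    - {"x": 0,"y": 0,"z": 0,"ax": 0,"ay": 0,"az": 0}
  claw: -1
  squeeze: 15

```text
time_s: 48.55
tool_pos: [0.4217, -0.2866, 0.0664]
tool_rot: [180.0, 0.0, 103.7]
force: [-0.3, 1.0, -0.1]
grip_width: 0.0243
grasp_force: 0.0
```

Request:
jog_arm:
  motion:
    - {"x": 0,"y": 0,"z": 0,"ax": 0,"ay": 0,"az": 0}
    - {"x": 0,"y": 0,"z": 0,"ax": 0,"ay": 0,"az": 0}
    - {"x": 0,"y": 0,"z": 0,"ax": 0,"ay": 0,"az": 0}
    - {"x": 0,"y": 0,"z": 0,"ax": 0,"ay": 0,"az": 0}
    - {"x": 0,"y": 0,"z": 0,"ax": 0,"ay": 0,"az": 0}

```text
time_s: 49.05
tool_pos: [0.4215, -0.2865, 0.0661]
tool_rot: [180.0, -0.0, 103.7]
force: [-0.5, -0.1, 1.7]
grip_width: 0.0101
grasp_force: 15.0
```

```bash
python3 - <<'E'
from plan import *
o=env.get_obs()["tool_pos"];b=box(WB,-.045);print(b)
plan([(o[0],o[1],.26,103.8,4.6),(.5,-.15,.26,103.8,4.0),(.5,.08,.26,103.8),(b[0],b[1],.26,103.8)])
E
```

```text
[0.42213401 0.21059896]
now [0.4215, -0.2865, 0.0661, 179.9891, -0.0075, 103.6834] t 49.05
[{"x": 0, "y": 0, "z": -3.9, "ax": 0, "ay": 0, "az": 0}, {"x": 0, "y": 0, "z": -3.9, "ax": 0, "ay": 0, "az": 0}, {"x": 0, "y": 0, "z": -3.8, "ax": 0, "ay": 0, "az": -0.1}, {"x": 0, "y": 0, "z": -3.9, "ax": 0, "ay": 0, "az": 0}, {"x": 0, "y": 0, "z": -3.9, "ax": 0, "ay": 0, "az": 0}]
[{"x": 2.8, "y": 2.7, "z": 0, "ax": 0, "ay": 0, "az": 0}, {"x": 2.9, "y": 2.7, "z": 0, "ax": 0, "ay": 0, "az": 0}, {"x": 2.8, "y": 2.8, "z": 0, "ax": 0, "ay": 0, "az": 0}, {"x": 2.9, "y": 2.7, "z": 0, "ax": 0, "ay": 0, "az": 0}, {"x": 4.5, "y": 1.1, "z": 0, "ax": 0, "ay": 0, "az": 0}]
[{"x": 4.4, "y": 1.1, "z": 0, "ax": 0, "ay": 0, "az": 0}, {"x": 4.5, "y": 1.1, "z": 0, "ax": 0, "ay": 0, "az": 0}, {"x": 4.5, "y": 1.1, "z": 0, "ax": 0, "ay": 0, "az": 0}, {"x": 4.4, "y": 1.1, "z": 0, "ax": 0, "ay": 0, "az": 0}, {"x": 3.6, "y": -1.1, "z": 0, "ax": 0, "ay": 0, "az": 0}]
[{"x": 3.7, "y": -1.1, "z": 0, "ax": 0, "ay": 0, "az": 0}, {"x": 3.6, "y": -1.2, "z": 0, "ax": 0, "ay": 0, "az": 0}, {"x": 3.7, "y": -1.1, "z": 0, "ax": 0, "ay": 0, "az": 0}, {"x": 0, "y": 0, "z": 0, "ax": 0, "ay": 0, "az": 0}, {"x": 0, "y": 0, "z": 0, "ax": 0, "ay": 0, "az": 0}]
```

Request:
jog_arm:
  motion:
    - {"x": 0,"y": 0,"z": -3.9,"ax": 0,"ay": 0,"az": 0}
    - {"x": 0,"y": 0,"z": -3.9,"ax": 0,"ay": 0,"az": 0}
    - {"x": 0,"y": 0,"z": -3.8,"ax": 0,"ay": 0,"az": -0.1}
    - {"x": 0,"y": 0,"z": -3.9,"ax": 0,"ay": 0,"az": 0}
    - {"x": 0,"y": 0,"z": -3.9,"ax": 0,"ay": 0,"az": 0}

```text
time_s: 49.55
tool_pos: [0.4209, -0.2866, 0.2614]
tool_rot: [180.0, -0.0, 103.8]
force: [0.8, 0.7, -0.9]
grip_width: 0.0102
grasp_force: 15.0
```

Request:
jog_arm:
  motion:
    - {"x": 2.8,"y": 2.7,"z": 0,"ax": 0,"ay": 0,"az": 0}
    - {"x": 2.9,"y": 2.7,"z": 0,"ax": 0,"ay": 0,"az": 0}
    - {"x": 2.8,"y": 2.8,"z": 0,"ax": 0,"ay": 0,"az": 0}
    - {"x": 2.9,"y": 2.7,"z": 0,"ax": 0,"ay": 0,"az": 0}
    - {"x": 4.5,"y": 1.1,"z": 0,"ax": 0,"ay": 0,"az": 0}

```text
time_s: 50.05
tool_pos: [0.5014, -0.1031, 0.2596]
tool_rot: [-180.0, 0.2, 103.7]
force: [0.4, 0.1, -1.4]
grip_width: 0.011
grasp_force: 15.0
```

Request:
jog_arm:
  motion:
    - {"x": 4.4,"y": 1.1,"z": 0,"ax": 0,"ay": 0,"az": 0}
    - {"x": 4.5,"y": 1.1,"z": 0,"ax": 0,"ay": 0,"az": 0}
    - {"x": 4.5,"y": 1.1,"z": 0,"ax": 0,"ay": 0,"az": 0}
    - {"x": 4.4,"y": 1.1,"z": 0,"ax": 0,"ay": 0,"az": 0}
    - {"x": 3.6,"y": -1.1,"z": 0,"ax": 0,"ay": 0,"az": 0}

```text
time_s: 50.55
tool_pos: [0.4814, 0.1156, 0.2595]
tool_rot: [180.0, 0.1, 103.9]
force: [-0.4, 0.5, -0.7]
grip_width: 0.0103
grasp_force: 15.0
```

Request:
jog_arm:
  motion:
    - {"x": 3.7,"y": -1.1,"z": 0,"ax": 0,"ay": 0,"az": 0}
    - {"x": 3.6,"y": -1.2,"z": 0,"ax": 0,"ay": 0,"az": 0}
    - {"x": 3.7,"y": -1.1,"z": 0,"ax": 0,"ay": 0,"az": 0}
    - {"x": 0,"y": 0,"z": 0,"ax": 0,"ay": 0,"az": 0}
    - {"x": 0,"y": 0,"z": 0,"ax": 0,"ay": 0,"az": 0}

```text
time_s: 51.05
tool_pos: [0.4215, 0.2112, 0.2597]
tool_rot: [-180.0, 0.1, 103.9]
force: [1.4, -0.4, -1.6]
grip_width: 0.0105
grasp_force: 15.0
```

```bash
python3 - <<'E'
from plan import *
b=box(WB,-.035)
plan([(b[0],b[1],.26,103.8)])
P=env.camera_params("wrist");im=env.read_camera("wrist");o=env.get_obs()["tool_pos"]
print("spec mouth centre pred",pix("wrist",np.array([o[0],o[1],o[2]-.066]),P).round(0))
hsv=cv2.cvtColor(im,cv2.COLOR_RGB2HSV)
m=((hsv[:,:,1]<60)&(hsv[:,:,2]>50)&(hsv[:,:,2]<230)).astype(np.uint8);m[225:]=0
m=cv2.morphologyEx(m,cv2.MORPH_OPEN,np.ones((3,3)));n,l,s,c=cv2.connectedComponentsWithStats(m)
for i in range(1,n):
    if s[i,4]>150 and 150<c[i][0]<360: print(c[i].round(0),s[i])
print(env.get_obs()["grip_width"])
cv2.imwrite("pics/w13.png",im[:,:,::-1])
E
```

```text
now [0.4215, 0.2112, 0.2597, -179.9827, 0.0549, 103.9011] t 51.05
[{"x": 0.9, "y": 0, "z": 0, "ax": 0, "ay": 0, "az": 0.1}, {"x": 0, "y": 0, "z": 0, "ax": 0, "ay": 0, "az": 0}, {"x": 0, "y": 0, "z": 0, "ax": 0, "ay": 0, "az": 0}, {"x": 0, "y": 0, "z": 0, "ax": 0, "ay": 0, "az": 0}, {"x": 0, "y": 0, "z": 0, "ax": 0, "ay": 0, "az": 0}]
spec mouth centre pred [257. 202.]
[295.   6.] [282   0  29  14 331]
[253. 192.] [ 196  159  103   66 3920]
0.01061104559423317
```

```bash
python3 - <<'E'
from plan import *
im=cv2.imread("pics/w13.png");hsv=cv2.cvtColor(im,cv2.COLOR_BGR2HSV)
m=((hsv[:,:,1]<60)&(hsv[:,:,2]>50)&(hsv[:,:,2]<230)).astype(np.uint8)
for r in range(160,236,8):
    x=np.where(m[r,180:340])[0]+180; print(r,x.min() if len(x) else 0,x.max() if len(x) else 0,len(x))
P=env.camera_params("wrist");o=env.get_obs()["tool_pos"];R=Rz(103.9);c=o+np.array([0,0,-.066])
print(np.array([pix("wrist",c+R@np.array([.035*np.cos(t),.035*np.sin(t),0]),P) for t in np.radians(range(0,360,45))]).round(0).tolist())
print("-y shifted 5mm",pix("wrist",c+R@np.array([0,-.005,0]),P))
print(hsv[175:176,190:320:8].tolist())
E
```

```text
160 244 268 24
168 229 284 50
176 222 290 67
184 217 295 66
192 180 297 83
200 207 298 87
208 197 297 82
216 224 288 44
224 226 287 28
232 247 266 19
[[256.0, 157.0], [288.0, 170.0], [300.0, 201.0], [286.0, 229.0], [256.0, 241.0], [226.0, 229.0], [213.0, 201.0], [225.0, 170.0]]
-y shifted 5mm [249.98495075 200.71742554]
[[[15, 148, 122], [14, 120, 87], [15, 139, 119], [14, 143, 121], [14, 56, 140], [13, 56, 137], [15, 56, 140], [14, 56, 145], [15, 56, 142], [14, 57, 147], [13, 57, 144], [13, 59, 139], [15, 58, 133], [24, 129, 255], [14, 149, 217], [15, 150, 220], [15, 140, 223]]]
```

Request:
jog_arm:
  motion:
    - {"x": 0.9,"y": 0,"z": 1.0,"ax": 0,"ay": 0,"az": 0.1}
    - {"x": 0,"y": 0,"z": 3.0,"ax": 0,"ay": 0,"az": 0}
    - {"x": 0,"y": 0,"z": 3.0,"ax": 0,"ay": 0,"az": 0}
    - {"x": 0,"y": 0,"z": 3.0,"ax": 0,"ay": 0,"az": 0}
    - {"x": 0,"y": 0,"z": 2.0,"ax": 0,"ay": 0,"az": 0}

```text
time_s: 51.6
tool_pos: [0.419, 0.2182, 0.1372]
tool_rot: [-179.8, 0.1, 103.5]
force: [-0.8, 0.3, 0.4]
grip_width: 0.0106
grasp_force: 15.0
```

```bash
python3 - <<'E'
from plan import *
b=box(WB,-.035)
plan([(b[0],b[1],.12,103.8),(b[0],b[1],.0752,103.8,1)])
E
```

```text
now [0.419, 0.2182, 0.1372, -179.8455, 0.0699, 103.5446] t 51.6
[{"x": 0.2, "y": 0.1, "z": 1.7, "ax": 0, "ay": 0, "az": -0.3}, {"x": 0, "y": 0, "z": 0.9, "ax": 0, "ay": 0, "az": 0}, {"x": 0, "y": 0, "z": 0.9, "ax": 0, "ay": 0, "az": 0}, {"x": 0, "y": 0, "z": 0.9, "ax": 0, "ay": 0, "az": 0}, {"x": 0, "y": 0, "z": 0.9, "ax": 0, "ay": 0, "az": 0}]
[{"x": 0, "y": 0, "z": 0.9, "ax": 0, "ay": 0, "az": 0}, {"x": 0, "y": 0, "z": 0, "ax": 0, "ay": 0, "az": 0}, {"x": 0, "y": 0, "z": 0, "ax": 0, "ay": 0, "az": 0}, {"x": 0, "y": 0, "z": 0, "ax": 0, "ay": 0, "az": 0}, {"x": 0, "y": 0, "z": 0, "ax": 0, "ay": 0, "az": 0}]
```

Request:
jog_arm:
  motion:
    - {"x": 0.1,"y": 0,"z": 1.6,"ax": 0,"ay": 0,"az": 0}
    - {"x": 0,"y": 0,"z": 0.9,"ax": 0,"ay": 0,"az": 0}
    - {"x": 0,"y": 0,"z": 0.9,"ax": 0,"ay": 0,"az": 0}
    - {"x": 0,"y": 0,"z": 0.9,"ax": 0,"ay": 0,"az": 0}
    - {"x": 0,"y": 0,"z": 0.9,"ax": 0,"ay": 0,"az": 0}

```text
time_s: 52.1
tool_pos: [0.42, 0.2208, 0.0878]
tool_rot: [179.9, -0.0, 103.7]
force: [-0.3, 0.3, -1.4]
grip_width: 0.0103
grasp_force: 15.0
```

Request:
jog_arm:
  motion:
    - {"x": 0,"y": 0,"z": 0.6,"ax": 0,"ay": 0,"az": 0}
    - {"x": 0,"y": 0,"z": 0,"ax": 0,"ay": 0,"az": 0}
    - {"x": 0,"y": 0,"z": 0,"ax": 0,"ay": 0,"az": 0}
    - {"x": 0,"y": 0,"z": 0,"ax": 0,"ay": 0,"az": 0}
    - {"x": 0,"y": 0,"z": 0,"ax": 0,"ay": 0,"az": 0}

```text
time_s: 52.6
tool_pos: [0.4198, 0.2209, 0.0825]
tool_rot: [180.0, -0.0, 103.7]
force: [0.1, 0.9, 0.2]
grip_width: 0.0104
grasp_force: 15.0
```

```bash
python3 - <<'E'
from plan import *
d=env.get_obs()["tool_pos"][:2]-WB[0];a=np.radians(WB[1]);print("box xy",d@[np.cos(a),np.sin(a)],d@[-np.sin(a),np.cos(a)])
b=box(WB,-.03)
plan([(b[0],b[1],.0752,103.8,1)])
E
```

```text
box xy -0.03449759948779021 -0.00022232888875273193
now [0.4198, 0.2209, 0.0825, 179.9502, -0.029, 103.6825] t 52.6
[{"x": 0.4, "y": 0, "z": 0.7, "ax": 0, "ay": 0, "az": -0.1}, {"x": 0, "y": 0, "z": 0, "ax": 0, "ay": 0, "az": 0}, {"x": 0, "y": 0, "z": 0, "ax": 0, "ay": 0, "az": 0}, {"x": 0, "y": 0, "z": 0, "ax": 0, "ay": 0, "az": 0}, {"x": 0, "y": 0, "z": 0, "ax": 0, "ay": 0, "az": 0}]
```

Down to just above the floor, then slide toward the candlestick in small steps until it is felt.

Request:
jog_arm:
  motion:
    - {"x": 0,"y": 0,"z": 0.7,"ax": 0,"ay": 0,"az": 0}
    - {"x": 0,"y": 0,"z": 0,"ax": 0,"ay": 0,"az": 0}
    - {"x": 0,"y": 0,"z": 0,"ax": 0,"ay": 0,"az": 0}
    - {"x": 0,"y": 0,"z": 0,"ax": 0,"ay": 0,"az": 0}
    - {"x": 0,"y": 0,"z": 0,"ax": 0,"ay": 0,"az": 0}

```text
time_s: 53.1
tool_pos: [0.4196, 0.2207, 0.0752]
tool_rot: [180.0, -0.0, 103.7]
force: [0.4, 0.2, -0.3]
grip_width: 0.0105
grasp_force: 15.0
```

Request:
jog_arm:
  motion:
    - {"x": 0.3,"y": 0,"z": 0,"ax": 0,"ay": 0,"az": 0}
    - {"x": 0,"y": 0,"z": 0,"ax": 0,"ay": 0,"az": 0}
    - {"x": 0,"y": 0,"z": 0,"ax": 0,"ay": 0,"az": 0}
    - {"x": 0,"y": 0,"z": 0,"ax": 0,"ay": 0,"az": 0}
    - {"x": 0,"y": 0,"z": 0,"ax": 0,"ay": 0,"az": 0}

```text
time_s: 53.6
tool_pos: [0.4188, 0.2235, 0.0751]
tool_rot: [180.0, -0.0, 103.7]
force: [0.5, -0.0, -1.2]
grip_width: 0.0105
grasp_force: 15.0
```

Request:
jog_arm:
  motion:
    - {"x": 0.2,"y": 0,"z": 0,"ax": 0,"ay": 0,"az": 0}
    - {"x": 0,"y": 0,"z": 0,"ax": 0,"ay": 0,"az": 0}
    - {"x": 0,"y": 0,"z": 0,"ax": 0,"ay": 0,"az": 0}
    - {"x": 0,"y": 0,"z": 0,"ax": 0,"ay": 0,"az": 0}
    - {"x": 0,"y": 0,"z": 0,"ax": 0,"ay": 0,"az": 0}

```text
time_s: 54.1
tool_pos: [0.4184, 0.2254, 0.0751]
tool_rot: [180.0, -0.0, 103.7]
force: [-0.0, -0.5, -1.2]
grip_width: 0.0105
grasp_force: 15.0
```

Request:
jog_arm:
  motion:
    - {"x": 0.2,"y": 0,"z": 0,"ax": 0,"ay": 0,"az": 0}
    - {"x": 0,"y": 0,"z": 0,"ax": 0,"ay": 0,"az": 0}
    - {"x": 0,"y": 0,"z": 0,"ax": 0,"ay": 0,"az": 0}
    - {"x": 0,"y": 0,"z": 0,"ax": 0,"ay": 0,"az": 0}
    - {"x": 0,"y": 0,"z": 0,"ax": 0,"ay": 0,"az": 0}

```text
time_s: 54.6
tool_pos: [0.4179, 0.2274, 0.0751]
tool_rot: [180.0, -0.0, 103.7]
force: [-0.7, -0.0, -1.7]
grip_width: 0.0104
grasp_force: 15.0
```

Request:
jog_arm:
  motion:
    - {"x": 0.15,"y": 0,"z": 0,"ax": 0,"ay": 0,"az": 0}
    - {"x": 0,"y": 0,"z": 0,"ax": 0,"ay": 0,"az": 0}
    - {"x": 0,"y": 0,"z": 0,"ax": 0,"ay": 0,"az": 0}
    - {"x": 0,"y": 0,"z": 0,"ax": 0,"ay": 0,"az": 0}
    - {"x": 0,"y": 0,"z": 0,"ax": 0,"ay": 0,"az": 0}

```text
time_s: 55.1
tool_pos: [0.4175, 0.2289, 0.0751]
tool_rot: [180.0, -0.0, 103.7]
force: [0.3, 0.4, -2.0]
grip_width: 0.0106
grasp_force: 15.0
```

Request:
jog_arm:
  motion:
    - {"x": 0.15,"y": 0,"z": 0,"ax": 0,"ay": 0,"az": 0}
    - {"x": 0,"y": 0,"z": 0,"ax": 0,"ay": 0,"az": 0}
    - {"x": 0,"y": 0,"z": 0,"ax": 0,"ay": 0,"az": 0}
    - {"x": 0,"y": 0,"z": 0,"ax": 0,"ay": 0,"az": 0}
    - {"x": 0,"y": 0,"z": 0,"ax": 0,"ay": 0,"az": 0}

```text
time_s: 55.6
tool_pos: [0.4172, 0.2304, 0.0751]
tool_rot: [180.0, -0.0, 103.7]
force: [0.2, 0.3, -0.4]
grip_width: 0.0103
grasp_force: 15.0
```

Request:
jog_arm:
  motion:
    - {"x": 0.15,"y": 0,"z": 0,"ax": 0,"ay": 0,"az": 0}
    - {"x": 0,"y": 0,"z": 0,"ax": 0,"ay": 0,"az": 0}
    - {"x": 0,"y": 0,"z": 0,"ax": 0,"ay": 0,"az": 0}
    - {"x": 0,"y": 0,"z": 0,"ax": 0,"ay": 0,"az": 0}
    - {"x": 0,"y": 0,"z": 0,"ax": 0,"ay": 0,"az": 0}

```text
time_s: 56.1
tool_pos: [0.4168, 0.2318, 0.0751]
tool_rot: [180.0, -0.0, 103.7]
force: [-0.0, 0.4, -0.6]
grip_width: 0.0103
grasp_force: 15.0
```

Request:
jog_arm:
  motion:
    - {"x": 0.15,"y": 0,"z": 0,"ax": 0,"ay": 0,"az": 0}
    - {"x": 0,"y": 0,"z": 0,"ax": 0,"ay": 0,"az": 0}
    - {"x": 0,"y": 0,"z": 0,"ax": 0,"ay": 0,"az": 0}
    - {"x": 0,"y": 0,"z": 0,"ax": 0,"ay": 0,"az": 0}
    - {"x": 0,"y": 0,"z": 0,"ax": 0,"ay": 0,"az": 0}

```text
time_s: 56.6
tool_pos: [0.4165, 0.2333, 0.0751]
tool_rot: [180.0, -0.0, 103.7]
force: [0.5, -0.1, -0.1]
grip_width: 0.0105
grasp_force: 15.0
```

Request:
jog_arm:
  motion:
    - {"x": 0.1,"y": 0,"z": 0,"ax": 0,"ay": 0,"az": 0}
    - {"x": 0,"y": 0,"z": 0,"ax": 0,"ay": 0,"az": 0}
    - {"x": 0,"y": 0,"z": 0,"ax": 0,"ay": 0,"az": 0}
    - {"x": 0,"y": 0,"z": 0,"ax": 0,"ay": 0,"az": 0}
    - {"x": 0,"y": 0,"z": 0,"ax": 0,"ay": 0,"az": 0}

```text
time_s: 57.1
tool_pos: [0.4163, 0.2342, 0.0751]
tool_rot: [180.0, -0.0, 103.7]
force: [0.3, -0.7, -0.7]
grip_width: 0.0101
grasp_force: 15.0
```

Request:
jog_arm:
  motion:
    - {"x": 0,"y": 0,"z": 0.1,"ax": 0,"ay": 0,"az": 0}
    - {"x": 0,"y": 0,"z": 0,"ax": 0,"ay": 0,"az": 0}
    - {"x": 0,"y": 0,"z": 0,"ax": 0,"ay": 0,"az": 0}
    - {"x": 0,"y": 0,"z": 0,"ax": 0,"ay": 0,"az": 0}
    - {"x": 0,"y": 0,"z": 0,"ax": 0,"ay": 0,"az": 0}

```text
time_s: 57.6
tool_pos: [0.4163, 0.2343, 0.0741]
tool_rot: [180.0, -0.0, 103.7]
force: [-0.2, -0.0, 0.4]
grip_width: 0.0104
grasp_force: 15.0
```

Request:
jog_arm:
  motion:
    - {"x": 0,"y": 0,"z": 0,"ax": 0,"ay": 0,"az": 0}
    - {"x": 0,"y": 0,"z": 0,"ax": 0,"ay": 0,"az": 0}
    - {"x": 0,"y": 0,"z": 0,"ax": 0,"ay": 0,"az": 0}
    - {"x": 0,"y": 0,"z": 0,"ax": 0,"ay": 0,"az": 0}
    - {"x": 0,"y": 0,"z": 0,"ax": 0,"ay": 0,"az": 0}
  claw: 0

```text
time_s: 58.1
tool_pos: [0.4162, 0.2342, 0.0741]
tool_rot: [180.0, -0.0, 103.7]
force: [-0.1, 0.5, -0.1]
grip_width: 0.0404
grasp_force: 0.0
```

Request:
jog_arm:
  motion:
    - {"x": 0,"y": 0,"z": -4.6,"ax": 0,"ay": 0,"az": 0}
    - {"x": 0,"y": 0,"z": -4.7,"ax": 0,"ay": 0,"az": 0}
    - {"x": 0,"y": 0,"z": -4.6,"ax": 0,"ay": 0,"az": 0}
    - {"x": 0,"y": 0,"z": -4.7,"ax": 0,"ay": 0,"az": 0}
    - {"x": -4.4,"y": 1.0,"z": 0,"ax": 0,"ay": 0,"az": 0}

```text
time_s: 58.6
tool_pos: [0.4372, 0.2009, 0.2666]
tool_rot: [179.4, -0.4, 104.3]
force: [1.2, 0.0, -0.9]
grip_width: 0.0433
grasp_force: 0.0
```

Request:
jog_arm:
  motion:
    - {"x": -4.3,"y": 1.0,"z": 0,"ax": 0,"ay": 0,"az": 0}
    - {"x": -4.4,"y": 1.0,"z": 0,"ax": 0,"ay": 0,"az": 0}
    - {"x": -4.4,"y": 1.0,"z": 0,"ax": 0,"ay": 0,"az": 0}
    - {"x": -4.3,"y": 1.0,"z": 0,"ax": 0,"ay": 0,"az": 0}
    - {"x": -4.1,"y": -1.0,"z": 0,"ax": 0,"ay": 0,"az": 0}

```text
time_s: 59.1
tool_pos: [0.5179, -0.0095, 0.2601]
tool_rot: [179.9, 0.1, 103.7]
force: [-0.1, 0.1, -0.5]
grip_width: 0.0435
grasp_force: 0.0
```

Request:
jog_arm:
  motion:
    - {"x": -4.0,"y": -1.0,"z": 0,"ax": 0,"ay": 0,"az": 0}
    - {"x": -4.1,"y": -1.0,"z": 0,"ax": 0,"ay": 0,"az": 0}
    - {"x": -4.0,"y": -1.0,"z": 0,"ax": 0,"ay": 0,"az": 0}
    - {"x": 0,"y": 0,"z": 0,"ax": 0,"ay": 0,"az": 0}
    - {"x": 0,"y": 0,"z": 0,"ax": 0,"ay": 0,"az": 0}

```text
time_s: 59.6
tool_pos: [0.5155, -0.1335, 0.26]
tool_rot: [180.0, -0.0, 103.5]
force: [-0.3, 0.8, 1.0]
grip_width: 0.0436
grasp_force: 0.0
```

```bash
python3 - <<'E'
from plan import *
t=env.read_camera("top");cv2.imwrite("pics/t14.png",t[:,:,::-1]);h=cv2.cvtColor(t,cv2.COLOR_RGB2HSV)
def bx(B,q):
    d=q[:2]-B[0];a=np.radians(B[1]);return np.round([d@[np.cos(a),np.sin(a)],d@[-np.sin(a),np.cos(a)]],4)
def blobs(m,B,z,name,lo=10):
    n,l,s,c=cv2.connectedComponentsWithStats(m.astype(np.uint8))
    for i in range(1,n):
        p=bx(B,onz("top",*c[i],z))
        if s[i,4]>lo and abs(p[0])<.1 and abs(p[1])<.06: print(name,c[i].round(1),s[i],p)
blobs((h[:,:,1]<80)&(h[:,:,2]>180),WB,.131,"candle")
blobs((h[:,:,1]<75)&(h[:,:,2]>40)&(h[:,:,2]<180),WB,.012,"funnel(grey)")
blobs(t.max(2)<45,NB,.128,"pump handle",60)
blobs((h[:,:,1]<80)&(h[:,:,2]>150),NB,.021,"ring")
f=WB
for n,x,z in(("mouth",-.025,.008),("tip",-.025,.1)): print(n,pix("top",np.r_[box(WB,x),z]).round(1))
print("stopper top pred",pix("top",np.r_[box(NB,.0138),.066]).round(1))
E
```

```text
candle [121.4 215.5] [118 212   8   8  41] [0.0484 0.0005]
funnel(grey) [154.1 213. ] [144 203  21  21 328] [-0.0196 -0.0007]
pump handle [204.9 188.2] [197 181  17  16 212] [-0.0293 -0.003 ]
ring [231.6 182.8] [225 176  14  14  83] [0.0522 0.0017]
mouth [156.1 212.9]
tip [148.8 210.1]
stopper top pred [219.7 185.4]
```

```bash
python3 -c "
from cell import env
print(env.sign_off())"
```

```text
the job is handed in; nothing more can be done
None
```

I packed both gift boxes, left the tasting glass untouched, and handed the job in at about 60 s. The hand-in returned no verdict. Contact forces and a last top-camera check put the pieces within the allowed gaps, but I did not measure the stopper again after setting it against the ring.

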